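Feel out the sound rubber buffer and fit it to the grinder's controller carrier

TASK

The carrier plate of the grinder's speed controller lacks one of its four rubber buffers; of the three used ones standing in the wooden block only one is still sound, the others look like it but have perished and push back far less. Feel for the sound one by pressing the buffers in the block down about 5 mm, never beyond 8 mm, one after another; put the sound one in the empty hole of the plate and press it down the same 5 mm there, so that it is fully home and you feel that it pushes back properly, then let go. Drop the two perished ones in the scrap pan at any time after feeling them, and leave everything else on the bench where it is.

Things in the scene. Friction and masses are not known exactly. Their poses are not given: they have to be found in the camera images.
- carrier: Aluminium carrier plate 160 x 180 x 16 mm (x, y, z) bolted to the bench; origin at the centre of its underside. A hole near each corner, 50 mm (x) and 60 mm (y) from the centre: three hold fitted sound buffers of the kind described under buffer_a, bonded in; the fourth is empty.
- empty_hole (a point): Centre of the empty carrier hole's mouth, in the plate's top face, 16 mm above the bench. Hole 15.6 mm wide, slightly chamfered, goes right through (16 mm), with the ring mark of the old flange round it. Which corner it is varies.
- block: Wooden block 220 x 70 x 30 mm (x, y, z), fixed; origin at the centre of its underside. Three holes 15.6 mm wide in a row along x, 70 mm apart, each with a loose used buffer standing in it.
- scrap_pan: Open steel scrap pan 150 x 140 x 45 mm high, wall 3 mm, fixed; origin at the centre of its underside.
- buffer_a_grip (a point): Black hollow rubber buffer, 50 g, loose in a block hole: stem 14 mm thick, 12 mm long, tapered tip; flange 31 mm across resting on the block; bellows waist; thick round head 36 mm across. Head's underside 18 mm, flat top 30 to 33 mm (differs) above the flange's underside. Point: on the axis, 24 mm above the flange's underside (middle of the unpressed head, to grip); z from stem to head.
- buffer_b_grip (a point): Another such buffer, as buffer_a, in another hole of the block.
- buffer_c_grip (a point): The third such buffer, as buffer_a. Which of the three is sound, and which hole each stands in, cannot be seen.
- buffer_a_cap (a joint): How far buffer_a's head is pressed down: 0 free, 0.011 m on its stop (beyond 0.008 the bellows is damaged). Springs back by itself. Push-back is in proportion to depth: at 5 mm a sound buffer 12 to 14 N, a perished one 4 to 5 N.
- buffer_b_cap (a joint): The same for buffer_b.
- buffer_c_cap (a joint): The same for buffer_c.
- knife_blank: Knife blank, flat steel 220 x 36 x 4 mm, lying between robot and scrap pan, bystander.
- screwdriver: Screwdriver lying on the bench, bystander.
- spanner: Open-ended spanner lying on the bench, bystander.
- oil: Oil bottle 52 mm thick, 130 mm high, bystander; origin at the centre of its underside.
- tape: Roll of tape 84 mm across, 25 mm high, bystander; origin at the centre of its underside.
- scale_wood: Dark wood handle scale 35 x 120 x 12 mm, bystander; origin at the centre of its underside.
- sleeve: Steel spacer sleeve 24 mm across, 14 mm high, beyond the scrap pan, bystander.
Mind the look-alikes: they are no part of the job. Leave any green or red look-alike of the part that bears buffer_c_grip alone. What is meant by the scrap_pan is not yellow, and is the smaller of those in its own colour.

How it is judged:
On the way, in this order (a step that is already met when the one before it is completed fails the run):
1. a buffer standing in the block is pressed down about 5 mm (4 to 8 mm) for a moment (((value of joint buffer_a_cap between 0.004 and 0.008 m and distance of buffer_a_grip from where it was at the start of the episode below 0.005 m) or (value of joint buffer_b_cap between 0.004 and 0.008 m and distance of buffer_b_grip from where it was at the start of the episode below 0.005 m) or (value of joint buffer_c_cap between 0.004 and 0.008 m and distance of buffer_c_grip from where it was at the start of the episode below 0.005 m))), for 0.15 s.
2. a buffer fully home in the carrier's empty hole is pressed down about 5 mm (4 to 8 mm) and pushes back with more than 9 N, for a moment: it is the sound one (((value of joint buffer_a_cap between 0.004 and 0.008 m and (z of buffer_a_grip in the frame of empty_hole below 0.0255 m and horizontal distance between buffer_a_grip and empty_hole below 0.004 m and angle between buffer_a_grip's own z axis and vertical below 0.08 rad) and contact force between buffer_a and carrier above 9 N) or (value of joint buffer_b_cap between 0.004 and 0.008 m and (z of buffer_b_grip in the frame of empty_hole below 0.0255 m and horizontal distance between buffer_b_grip and empty_hole below 0.004 m and angle between buffer_b_grip's own z axis and vertical below 0.08 rad) and contact force between buffer_b and carrier above 9 N) or (value of joint buffer_c_cap between 0.004 and 0.008 m and (z of buffer_c_grip in the frame of empty_hole below 0.0255 m and horizontal distance between buffer_c_grip and empty_hole below 0.004 m and angle between buffer_c_grip's own z axis and vertical below 0.08 rad) and contact force between buffer_c and carrier above 9 N))), for 0.15 s.
At the end, for the whole second after the job is handed in: One buffer, the sound one, stands upright in the carrier's hole that was empty, flange on the plate (within 1.5 mm in height, 4 mm sideways, 0.08 rad), its head free; the two others lie at rest in the scrap pan ((((z of buffer_a_grip in the frame of empty_hole below 0.0255 m and horizontal distance between buffer_a_grip and empty_hole below 0.004 m and angle between buffer_a_grip's own z axis and vertical below 0.08 rad) and value of joint buffer_a_cap below 0.0012 m and linear speed of buffer_a below 0.01 m/s and (x of buffer_b_grip in the frame of scrap_pan between -0.075 and 0.075 m and y of buffer_b_grip in the frame of scrap_pan between -0.07 and 0.07 m and z of buffer_b_grip in the frame of scrap_pan below 0.05 m and linear speed of buffer_b below 0.02 m/s) and (x of buffer_c_grip in the frame of scrap_pan between -0.075 and 0.075 m and y of buffer_c_grip in the frame of scrap_pan between -0.07 and 0.07 m and z of buffer_c_grip in the frame of scrap_pan below 0.05 m and linear speed of buffer_c below 0.02 m/s)) or ((z of buffer_b_grip in the frame of empty_hole below 0.0255 m and horizontal distance between buffer_b_grip and empty_hole below 0.004 m and angle between buffer_b_grip's own z axis and vertical below 0.08 rad) and value of joint buffer_b_cap below 0.0012 m and linear speed of buffer_b below 0.01 m/s and (x of buffer_a_grip in the frame of scrap_pan between -0.075 and 0.075 m and y of buffer_a_grip in the frame of scrap_pan between -0.07 and 0.07 m and z of buffer_a_grip in the frame of scrap_pan below 0.05 m and linear speed of buffer_a below 0.02 m/s) and (x of buffer_c_grip in the frame of scrap_pan between -0.075 and 0.075 m and y of buffer_c_grip in the frame of scrap_pan between -0.07 and 0.07 m and z of buffer_c_grip in the frame of scrap_pan below 0.05 m and linear speed of buffer_c below 0.02 m/s)) or ((z of buffer_c_grip in the frame of empty_hole below 0.0255 m and horizontal distance between buffer_c_grip and empty_hole below 0.004 m and angle between buffer_c_grip's own z axis and vertical below 0.08 rad) and value of joint buffer_c_cap below 0.0012 m and linear speed of buffer_c below 0.01 m/s and (x of buffer_a_grip in the frame of scrap_pan between -0.075 and 0.075 m and y of buffer_a_grip in the frame of scrap_pan between -0.07 and 0.07 m and z of buffer_a_grip in the frame of scrap_pan below 0.05 m and linear speed of buffer_a below 0.02 m/s) and (x of buffer_b_grip in the frame of scrap_pan between -0.075 and 0.075 m and y of buffer_b_grip in the frame of scrap_pan between -0.07 and 0.07 m and z of buffer_b_grip in the frame of scrap_pan below 0.05 m and linear speed of buffer_b below 0.02 m/s)))); the robot touches nothing.
It fails at once if a buffer is flattened by more than 8.5 mm (value of joint any of buffer_a_cap, buffer_b_cap, buffer_c_cap above 0.0085 m).
It fails at once if a bystander (knife blank, screwdriver, spanner, oil bottle, tape, handle scale, sleeve) is moved by more than 25 mm (distance of any of knife_blank, screwdriver, spanner, oil, tape, scale_wood, sleeve from where it was at the start of the episode above 0.025 m).
It also fails if it takes over 72 s, if anything falls off the work surface, if the arm or the gripper's body presses on something with over 40 N, if the wrist force passes 120 N, or if a joint passes its speed limit or range.

ROBOT

A 7-joint arm with a two-finger parallel gripper is mounted at the origin on the work surface. World frame = base frame: x ahead of the robot, y to its left, z up, the work surface at z = 0. Lengths are in m, angles in rad, forces in N, time in s.
With the tool pointing down it reaches from about 0.4 to 0.85 m from the base axis. Payload 10.4 kg.
Tool frame: the origin (TCP) lies between the finger pads; the fingertips stand 25 mm ahead of it and the grasp point (between the pads) lies 6 mm ahead of it (arm.finger_overhang is the distance from the TCP to the fingertips, in m); x points along the fingers, y is the direction in which the jaws open and shut, and the axes are right-handed (so a half turn about x gives the same grasp; the last joint's range is limited). The gripper opens to 85 mm and grips with 20 to 120 N. Pads are 22 mm wide; open, the fingers measure 114 mm over their backs; the gripper's body (76 mm by 85 mm) begins 54 mm behind the grasp point. The pads swing forward as they close: fully open they stand 13 mm farther back than shut.
Start: joints at [-1.311, 0.332, -0.065, 1.46, 0.022, 1.35, -0.088], TCP at [0.174, 0.6, 0.256] pointing down, gripper open.
Joint ranges: [-2.6, 2.6], [-0.5, 2.12], [-1.47, 1.34], [0.16, 2.42], [-1.27, 4.41], [0.06, 2.06], [-2.6, 2.6]. Speed limits (rad/s): [2.22, 2.22, 2.79, 2.79, 3.14, 3.14, 3.14].

INTERFACE

Orientations are given as [roll, pitch, yaw] about the fixed x, y, z axes, in that order (R = Rz(yaw) Ry(pitch) Rx(roll)).
In Python, from station import monitor, vision, arm gives the robot as it stands.
- The arm moves only by the tool send_rows, never from a script. Its argument "moves" is a list of rows, each an object with "delta_pos": the shift along the tool's x, y, z in mm, a list of three; "spin": the turn about the tool's x in degrees; "jaw": the opening, from 0 (shut) to 1 (fully open). A call has 1 to 12 rows; each row shifts and turns the commanded pose from where the row before left it, along the tool's axes as they then stand; what a row does not reach is not made up. A row lasts 1/12 s, in which the tool goes at most 41.7 mm and 7.16 degrees, less where a joint would pass 70% of its speed; a pose out of reach is approached as far as the arm can. A call with a gripper value outside its range is refused whole. The fingers move at their own pace and stop on an object; "grip_force" is the grip in N (left out, the last holds). Time passes only in rows, so rows that do not move let the fingers close. It gives the time, the measured TCP pose, the force and the opening at its end, in the units of the state.
- monitor.state(): the state, without advancing time (a new reading comes with each control period).
- vision.get_image(name): name is "side" or "top" or "wrist"; returns the picture (384x512x3 uint8, red, green, blue); there is no depth.
- vision.calibration(name): a dict with "vertical_fov" (degrees; the focal length in pixels is half the picture's height over the tangent of half this angle, whatever the lens; pixels are square), "cx", "cy" (the principal point, pixels), "R" (3x3) and "t" (3): a world point X has camera coordinates R X + t. Camera axes: x right, y down, z forward; pixel columns grow to the right and rows downward; lengths in m; the calibration is good to about 2 mm. The wrist camera is an equidistant fisheye: a pixel r from the principal point sees the ray r / f radians off the axis. A picture is of the moment at which its call begins: read the wrist's pose just before it. calibration takes no time and is no camera call; for the wrist camera it gives the pose at the moment of the call.
- arm.hand_in(): hands the job in, once; it reports no verdict.
The state is a dict: "t": time; "joint_pos": joint angles; "qd": joint speeds; "joint_torque": joint torques, N m; "tcp_pos": TCP position; "tcp_rot": TCP orientation; "ft_force": force on the tool from outside, world axes, zero at the start; "torque": the same for the moment, N m; "opening": finger opening in m.
Only numpy, scipy, OpenCV 4.12 (cv2) and the standard library are available. Lean on these libraries where they do the work, as an engineer would, in place of code of your own. Each camera call takes 0.05 s, during which the arm holds its last target.

## Working session

There is one attempt and no reset: what is moved stays moved. The work goes in short steps, Python scripts to look and compute and a tool call to move; the robot and the scene stay as the last step left them, time stands still between calls to the robot, and variables do not carry over. Pictures are saved under pics/ and viewed, and the job is handed in when it is done.

Besides the shell and the picture viewer there is one more tool, called after ">>>" as a command line: name --argument value ..., lists and objects as JSON in quotes. send_rows: Moves the arm, as the interface text tells. Its arguments: {"type":"object","properties":{"moves":{"type":"array"},"grip_force":{"type":"number"}},"required":["moves"]}

```bash
mkdir -p pics; ls; cat > h.py <<'E'
import numpy as np, cv2
from station import monitor, vision, arm
def save(n,f):
    im=vision.get_image(n); cv2.imwrite(f'pics/{f}.png',im[:,:,::-1]); return im
E
python3 - <<'E'
from h import *
s=monitor.state(); print(s)
save('top','top0');save('side','side0');save('wrist','wr0')
for n in('top','side','wrist'):print(n,vision.calibration(n))
E
```

```text
pics
{'t': 0.0, 'joint_pos': array([-1.31057224,  0.33287819, -0.06468331,  1.46095347,  0.0216073 ,
        1.34991314, -0.08852336]), 'qd': array([ 6.54274300e-04,  1.19576700e-05, -1.11443667e-03, -1.57225389e-03,
        2.33109332e-04,  9.04548332e-04, -1.59901949e-03]), 'joint_torque': array([ 2.38520588e-04, -6.25443077e+01,  4.97620110e-02, -3.91622257e+01,
        1.64012419e-02,  9.57601180e-03,  2.33903376e-05]), 'tcp_pos': array([0.17433643, 0.5998295 , 0.25550612]), 'tcp_rot': array([-1.51502892,  1.56933981, -1.7978693 ]), 'ft_force': array([ 0.1785094 , -0.58586165, -0.6600466 ]), 'torque': array([ 0.03181341, -0.01611275, -0.00654522]), 'opening': 0.08515824724330223}
top {'vertical_fov': 55.26149427500916, 'cx': 250.33153996000541, 'cy': 190.6829483882334, 'R': array([[ 0.01802033, -0.99973102, -0.0146001 ],
       [-0.98918066, -0.01570001, -0.14585995],
       [ 0.1455915 ,  0.01707058, -0.98919751]]), 't': array([0.01442859, 0.52591607, 1.07723835])}
side {'vertical_fov': 53.4753701392298, 'cx': 254.2847296017323, 'cy': 193.30825251457952, 'R': array([[-0.92351545, -0.38354333, -0.00370388],
       [-0.2312918 ,  0.56456776, -0.79231771],
       [ 0.30597926, -0.73086097, -0.61009748]]), 't': array([0.50496528, 0.18416135, 0.84478702])}
wrist {'vertical_fov': 65.70646984690485, 'cx': 251.68462429943696, 'cy': 189.5906605085374, 'R': array([[ 0.27980526,  0.96005615, -0.00109868],
       [ 0.91973181, -0.26772432,  0.28708376],
       [ 0.27532238, -0.08133804, -0.95790485]]), 't': array([-0.62327942, -0.03831899,  0.37992056])}
```

View pics/top0.png

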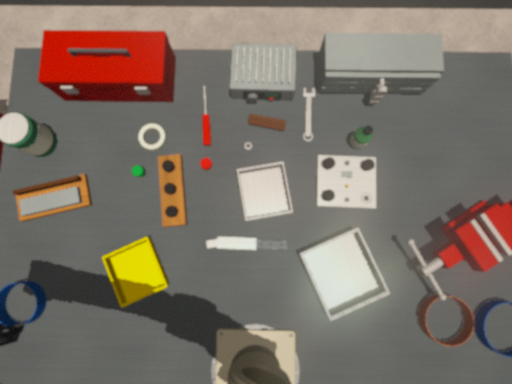

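View pics/side0.png

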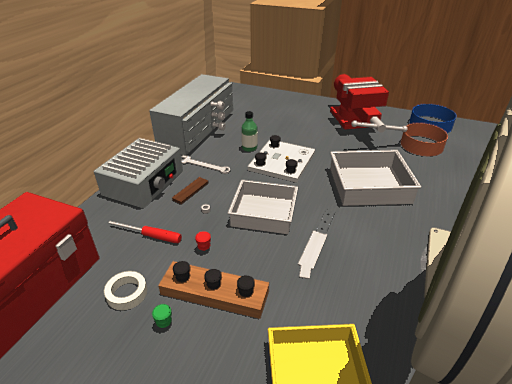

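View pics/wr0.png

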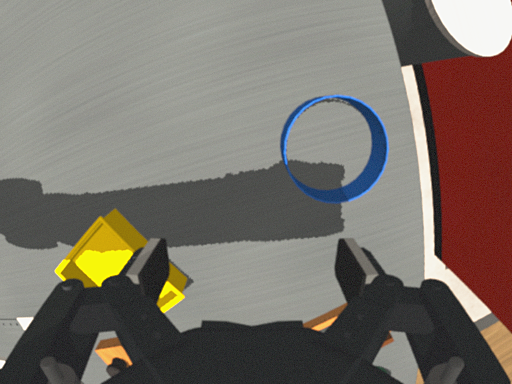

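The top view shows the block at (172,190) with three black buffers. The carrier is at (347,181), with the empty corner at about (367,196). There are three pan candidates: yellow (135,270), big grey (345,272) and small grey (265,190). The small grey one fits, since it is not yellow and is the smaller of its colour. The green (138,170) and red (206,163) look-alikes stay where they are.

```bash
cat >> h.py <<'E'
def cal(n): 
    c=vision.calibration(n); c['f']=192/np.tan(np.radians(c['vertical_fov'])/2); return c
def ray(c,u,v,z,fish=False):
    x=np.array([(u-c['cx'])/c['f'],(v-c['cy'])/c['f'],1.])
    if fish:
        r=np.hypot(x[0],x[1]); x=np.array([x[0]/r*np.sin(r),x[1]/r*np.sin(r),np.cos(r)])
    d=c['R'].T@x; o=-c['R'].T@c['t']; return o+d*(z-o[2])/d[2]
def proj(c,X,fish=False):
    p=c['R']@np.array(X)+c['t']
    if fish:
        r=np.hypot(p[0],p[1]); th=np.arctan2(r,p[2]); return c['cx']+c['f']*th*p[0]/r, c['cy']+c['f']*th*p[1]/r
    return c['cx']+c['f']*p[0]/p[2], c['cy']+c['f']*p[1]/p[2]
E
python3 - <<'E'
from h import *
im=cv2.imread('pics/top0.png'); c=cal('top')
a=cv2.resize(im[145:235,140:240],None,fx=5,fy=5,interpolation=cv2.INTER_CUBIC)
b=cv2.resize(im[145:220,305:390],None,fx=6,fy=6,interpolation=cv2.INTER_CUBIC)
cv2.imwrite('pics/c1.png',a);cv2.imwrite('pics/c2.png',b)
d=cv2.resize(im[150:230,225:305],None,fx=6,fy=6,interpolation=cv2.INTER_CUBIC);cv2.imwrite('pics/c3.png',d)
g=im.max(2)
def blobs(x0,x1,y0,y1,th,z):
    m=(g[y0:y1,x0:x1]<th).astype(np.uint8)
    n,_,st,ce=cv2.connectedComponentsWithStats(m)
    for s,q in zip(st[1:],ce[1:]):
        if s[4]>15: print(s, q+[x0,y0], ray(c,q[0]+x0,q[1]+y0,z))
print('block');blobs(158,188,150,226,55,0.06)
print('carr');blobs(317,377,154,210,60,0.044)
# contours
hsv=cv2.cvtColor(im,cv2.COLOR_BGR2HSV)
m=((hsv[:,:,0]>5)&(hsv[:,:,0]<22)&(hsv[:,:,1]>110)).astype(np.uint8); m[:, :150]=0;m[:,195:]=0;m[:150]=0;m[235:]=0
m=cv2.morphologyEx(m,cv2.MORPH_CLOSE,np.ones((15,15)))
r=cv2.minAreaRect(cv2.findNonZero(m)); print('block rect',r)
for p in cv2.boxPoints(r): print(p,ray(c,*p,0.03))
for name,(x0,x1,y0,y1,z) in dict(car=(310,385,148,215,.016),pan=(230,300,155,226,.045)).items():
    m=np.zeros(g.shape,np.uint8); m[y0:y1,x0:x1]=(im.min(2)[y0:y1,x0:x1]>125)
    m=cv2.morphologyEx(m,cv2.MORPH_OPEN,np.ones((3,3)))
    r=cv2.minAreaRect(cv2.findNonZero(m)); print(name,r)
    P=[ray(c,*p,z) for p in cv2.boxPoints(r)]; print(np.round(P,4),np.mean(P,0))
E
```

```text
block
carr
block rect ((171.68017578125, 190.0228271484375), (71.53203582763672, 24.152748107910156), 85.91438293457031)
[157.08627 155.20811] [0.63420272 0.31666877 0.03      ]
[181.17764 153.48729] [0.64079508 0.24147942 0.03      ]
[186.27408 224.83754] [0.41911224 0.21585513 0.03      ]
[162.18271 226.55836] [0.41264739 0.28888866 0.03      ]
car ((346.50738525390625, 181.19064331054688), (60.24482727050781, 53.532447814941406), 1.3639276027679443)
[[ 0.4807 -0.1785  0.016 ]
 [ 0.6497 -0.1838  0.016 ]
 [ 0.6478 -0.372   0.016 ]
 [ 0.4793 -0.3627  0.016 ]] [ 0.56436323 -0.27422528  0.016     ]
pan ((264.4076232910156, 190.54443359375), (54.321861267089844, 50.12593078613281), 80.27242279052734)
[[ 0.5939  0.071   0.045 ]
 [ 0.6226 -0.0796  0.045 ]
 [ 0.459  -0.1078  0.045 ]
 [ 0.4311  0.0396  0.045 ]] [ 0.52666569 -0.01920712  0.045     ]
```

View pics/c1.png

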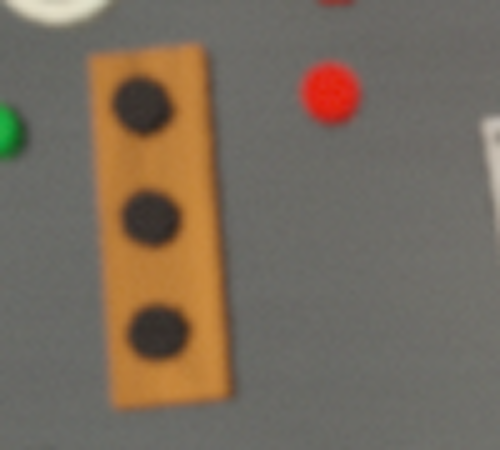

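View pics/c2.png

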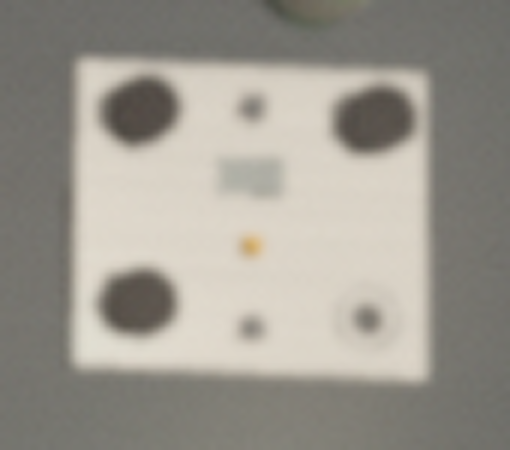

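View pics/c3.png

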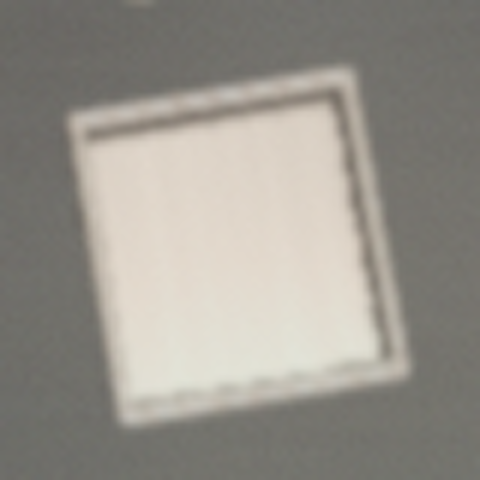

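```bash
python3 - <<'E'
from h import *
from scipy.spatial.transform import Rotation as Ro
im=cv2.imread('pics/top0.png'); c=cal('top'); g=im.max(2)
for n,(x0,x1,y0,y1,th,z) in dict(block=(160,184,155,222,85,0.061),car=(319,375,156,208,110,0.047)).items():
    m=(g[y0:y1,x0:x1]<th).astype(np.uint8)
    k,_,st,ce=cv2.connectedComponentsWithStats(m)
    for s,q in zip(st[1:],ce[1:]):
        if s[4]>15: print(n,s,(q+[x0,y0]).round(2), ray(c,q[0]+x0,q[1]+y0,z).round(4))
print('hole',ray(c,366.2,198.2,.016))
s=monitor.state(); R=Ro.from_euler('xyz',s['tcp_rot']).as_matrix(); print(R.round(4))
w=vision.calibration('wrist'); print('campos rel tcp in tool',R.T@(-w['R'].T@w['t']-s['tcp_pos']), (w['R']@R).round(3))
# block edges in world
E
```

```text
block [ 3  6 11 11 85] [168.01 165.89] [0.594 0.273 0.061]
block [ 5 29 10 10 79] [169.68 188.34] [0.5256 0.2645 0.061 ]
block [ 6 52 11  9 81] [171.23 211.15] [0.4572 0.2564 0.061 ]
car [ 4  2 11 10 82] [328.01 162.94] [ 0.6135 -0.2117  0.047 ]
car [43  4 11 10 85] [366.96 164.55] [ 0.6102 -0.3296  0.047 ]
car [ 4 35 10  9 76] [327.5 195. ] [ 0.5149 -0.2089  0.047 ]
hole [ 0.51119041 -0.33369976  0.016     ]
[[-3.000e-04  2.790e-01  9.603e-01]
 [-1.100e-03  9.603e-01 -2.790e-01]
 [-1.000e+00 -1.100e-03  0.000e+00]]
campos rel tcp in tool [-0.11853543 -0.0011236  -0.07185899] [[ 0.     1.     0.001]
 [-0.287 -0.001  0.958]
 [ 0.958 -0.     0.287]]
```

>>> send_rows --moves '[{"delta_pos": [4.5,-21,30],"spin": 0,"jaw": 0},{"delta_pos": [4.5,-21,30],"spin": 0,"jaw": 0},{"delta_pos": [4.5,-21,30],"spin": 0,"jaw": 0},{"delta_pos": [4.5,-21,30],"spin": 0,"jaw": 0},{"delta_pos": [4.5,-21,30],"spin": 0,"jaw": 0},{"delta_pos": [4.5,-21,30],"spin": 0,"jaw": 0},{"delta_pos": [4.5,-21,30],"spin": 0,"jaw": 0},{"delta_pos": [4.5,-21,30],"spin": 0,"jaw": 0},{"delta_pos": [4.5,-21,30],"spin": 0,"jaw": 0},{"delta_pos": [4.5,-21,30],"spin": 0,"jaw": 0},{"delta_pos": [4.5,-21,30],"spin": 0,"jaw": 0},{"delta_pos": [4.5,-21,30],"spin": 0,"jaw": 0}]'

```text
t: 1.15
tcp_pos: [0.4505, 0.2561, 0.2021]
tcp_rot: [1.675, 1.571, 1.392]
ft_force: [0.5, 0.8, -0.1]
opening: -0.0002
```

>>> send_rows --moves '[{"delta_pos": [0,0,0],"spin": -6,"jaw": 0},{"delta_pos": [0,0,0],"spin": -6,"jaw": 0},{"delta_pos": [0,0,0],"spin": -6,"jaw": 0},{"delta_pos": [0,0,0],"spin": -5,"jaw": 0},{"delta_pos": [0,0,0],"spin": 0,"jaw": 0},{"delta_pos": [0,0,0],"spin": 0,"jaw": 0}]'

```text
t: 1.65
tcp_pos: [0.4497, 0.2577, 0.2022]
tcp_rot: [-2.848, 1.571, -2.732]
ft_force: [-0.4, 0.5, -0.6]
opening: 0.0001
```

```bash
cat >> h.py <<'E'
from scipy.spatial.transform import Rotation as Ro
def st():
    s=monitor.state(); R=Ro.from_euler('xyz',s['tcp_rot']).as_matrix()
    print('t',round(s['t'],2),'tcp',s['tcp_pos'].round(4),'alpha',round(np.degrees(np.arctan2(R[1,1],R[0,1])),2),'tilt',R[:,0].round(4),'F',s['ft_force'].round(2),'op',round(s['opening'],4),'q',s['joint_pos'].round(2)); return s,R
def go(x,y,z=None):
    s,R=st(); p=s['tcp_pos']; d=np.array([x,y,p[2] if z is None else z])-p; print('tool mm',(1000*R.T@d).round(1)); 
E
python3 - <<'E'
from h import *
st(); c=cal('wrist'); im=save('wrist','wr1'); np.save('w1.npy',np.array([c['R'].ravel().tolist()+c['t'].tolist()]))
for X in [(.594,.273,.061),(.5256,.2645,.061),(.4572,.2564,.061)]: print(proj(c,X,True))
E
```

```text
t 1.65 tcp [0.4497 0.2577 0.2022] alpha 96.63 tilt [-2.e-04 -1.e-04 -1.e+00] F [-0.41  0.5  -0.65] op 0.0001 q [-0.79  0.13  0.2   1.82 -0.03  1.19  1.1 ]
(np.float64(251.92741742907177), np.float64(310.38633822040657))
(np.float64(251.35402392562176), np.float64(257.594590459012))
(np.float64(251.10314999608815), np.float64(191.61673137808666))
```

View pics/wr1.png

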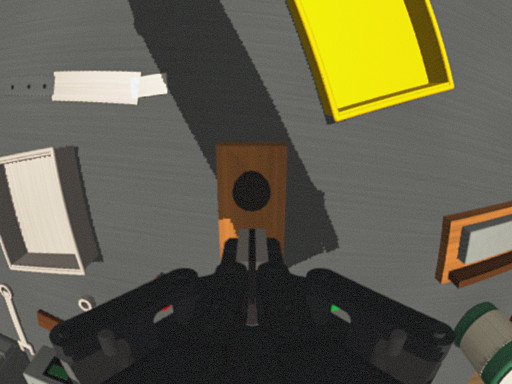

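```bash
python3 - <<'E'
from h import *
s,R=st(); print(arm.finger_overhang); c=cal('wrist')
for x in (0,.006,.012,.025,.038):
  for z in(-.011,.011): print(x,z,proj(c,s['tcp_pos']+R@np.array([x,0,z]),True))
print(s['tcp_pos']-s['tcp_pos'])
im=cv2.imread('pics/wr1.png');cv2.imwrite('pics/c4.png',cv2.resize(im[140:280,180:320],None,fx=4,fy=4))
go(.4561,.2562,.110)
E
```

```text
t 1.7 tcp [0.4497 0.2577 0.2022] alpha 96.61 tilt [-1.e-04 -1.e-04 -1.e+00] F [ 0.06 -0.18 -0.32] op -0.0001 q [-0.79  0.13  0.2   1.82 -0.03  1.19  1.1 ]
0.025
0 -0.011 (np.float64(255.02283810421898), np.float64(245.15781407501547))
0 0.011 (np.float64(254.8312822908225), np.float64(285.3618523496445))
0.006 -0.011 (np.float64(254.89528307264519), np.float64(239.24734873453053))
0.006 0.011 (np.float64(254.72477844519267), np.float64(278.51128834151376))
0.012 -0.011 (np.float64(254.77674313328905), np.float64(233.77790474844335))
0.012 0.011 (np.float64(254.62459675271683), np.float64(272.10169243515884))
0.025 -0.011 (np.float64(254.54692475014787), np.float64(223.23676352642804))
0.025 0.011 (np.float64(254.42709697451266), np.float64(259.56052498028447))
0.038 -0.011 (np.float64(254.3483547310069), np.float64(214.19411417145588))
0.038 0.011 (np.float64(254.253032090325), np.float64(248.6086459816549))
[0. 0. 0.]
t 1.7 tcp [0.4497 0.2577 0.2022] alpha 96.61 tilt [-1.e-04 -1.e-04 -1.e+00] F [ 0.06 -0.18 -0.32] op -0.0001 q [-0.79  0.13  0.2   1.82 -0.03  1.19  1.1 ]
tool mm [92.2 -2.2  6.2]
```

View pics/c4.png

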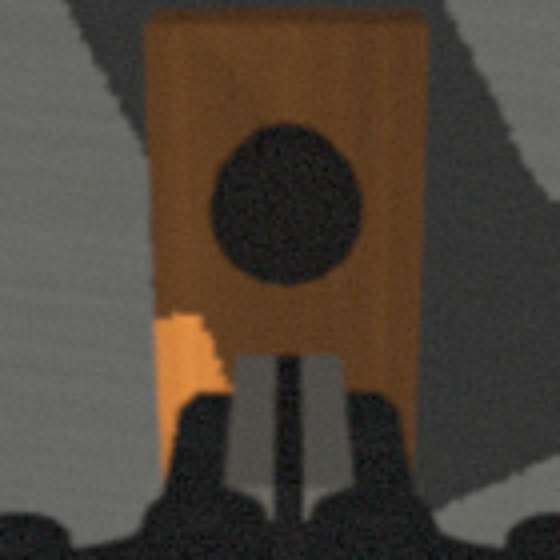

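>>> send_rows --moves '[{"delta_pos": [30,-2,6],"spin": 0,"jaw": 0},{"delta_pos": [30,0,0],"spin": 0,"jaw": 0},{"delta_pos": [30,0,0],"spin": 0,"jaw": 0},{"delta_pos": [14,0,0],"spin": 0,"jaw": 0},{"delta_pos": [4,0,0],"spin": 0,"jaw": 0},{"delta_pos": [0,0,0],"spin": 0,"jaw": 0}]'

```text
t: 2.2
tcp_pos: [0.4555, 0.2562, 0.0935]
tcp_rot: [-2.574, 1.569, -2.456]
ft_force: [-0.1, 0.5, 0.3]
opening: -0.0
```

```bash
python3 - <<'E'
from h import *
go(.4561,.2562,.0905); save('wrist','wr2'); save('side','sd2')
a=cv2.imread('pics/wr2.png')[100:300,150:350];b=cv2.imread('pics/sd2.png')[230:330,150:290]
cv2.imwrite('pics/c5.png',np.hstack([cv2.resize(a,(400,400)),cv2.resize(b,(400,400*100//140)) if 0 else cv2.resize(b,(400,400))]))
E
```

```text
t 2.2 tcp [0.4555 0.2562 0.0935] alpha 96.71 tilt [-0.0015 -0.0012 -1.    ] F [-0.08  0.49  0.34] op -0.0 q [-0.77  0.27  0.19  1.92 -0.06  0.96  1.14]
tool mm [ 3.  -0.1  0.6]
```

View pics/c5.png

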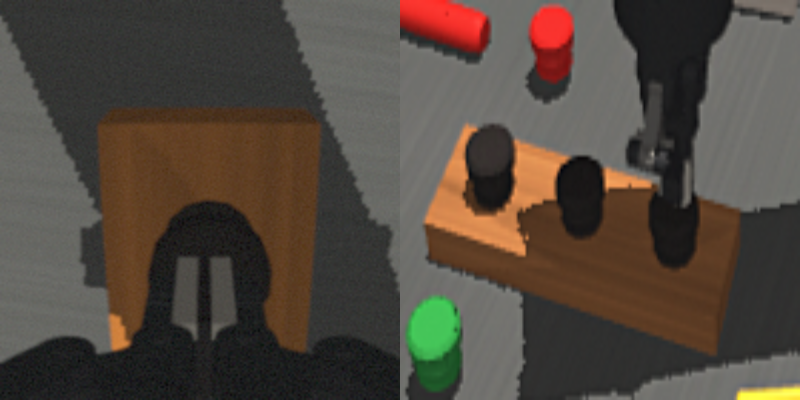

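>>> send_rows --moves '[{"delta_pos": [3,0,0],"spin": 0,"jaw": 0},{"delta_pos": [0,0,0],"spin": 0,"jaw": 0}]'

```text
t: 2.47
tcp_pos: [0.4564, 0.2568, 0.0921]
tcp_rot: [0.611, 1.569, 0.729]
ft_force: [-1.0, -0.6, 0.4]
opening: -0.0005
```

>>> send_rows --moves '[{"delta_pos": [1.5,0,0],"spin": 0,"jaw": 0},{"delta_pos": [0,0,0],"spin": 0,"jaw": 0}]'

```text
t: 2.63
tcp_pos: [0.4561, 0.2566, 0.09]
tcp_rot: [0.722, 1.57, 0.841]
ft_force: [-0.5, -0.2, -0.6]
opening: 0.0001
```

>>> send_rows --moves '[{"delta_pos": [1.5,0,0],"spin": 0,"jaw": 0},{"delta_pos": [0,0,0],"spin": 0,"jaw": 0}]'

```text
t: 2.8
tcp_pos: [0.4559, 0.2565, 0.0882]
tcp_rot: [2.401, 1.571, 2.52]
ft_force: [-1.1, -0.2, -0.2]
opening: -0.0002
```

>>> send_rows --moves '[{"delta_pos": [1.5,0,0],"spin": 0,"jaw": 0},{"delta_pos": [0,0,0],"spin": 0,"jaw": 0}]'

```text
t: 2.97
tcp_pos: [0.4559, 0.2564, 0.0866]
tcp_rot: [-2.842, 1.571, -2.724]
ft_force: [0.1, 0.0, -0.4]
opening: -0.0001
```

>>> send_rows --moves '[{"delta_pos": [1.5,0,0],"spin": 0,"jaw": 0},{"delta_pos": [0,0,0],"spin": 0,"jaw": 0}]'

```text
t: 3.13
tcp_pos: [0.456, 0.2565, 0.0852]
tcp_rot: [0.844, 1.571, 0.962]
ft_force: [-1.0, -0.0, 1.9]
opening: -0.0
```

>>> send_rows --moves '[{"delta_pos": [1,0,0],"spin": 0,"jaw": 0},{"delta_pos": [0,0,0],"spin": 0,"jaw": 0}]'

```text
t: 3.3
tcp_pos: [0.456, 0.2565, 0.0843]
tcp_rot: [0.878, 1.571, 0.996]
ft_force: [-1.0, -0.9, 1.3]
opening: 0.0003
```

>>> send_rows --moves '[{"delta_pos": [1,0,0],"spin": 0,"jaw": 0},{"delta_pos": [0,0,0],"spin": 0,"jaw": 0}]'

```text
t: 3.47
tcp_pos: [0.456, 0.2565, 0.0833]
tcp_rot: [0.829, 1.571, 0.947]
ft_force: [-0.5, -1.2, 2.2]
opening: -0.0
```

>>> send_rows --moves '[{"delta_pos": [1,0,0],"spin": 0,"jaw": 0},{"delta_pos": [0,0,0],"spin": 0,"jaw": 0}]'

```text
t: 3.63
tcp_pos: [0.456, 0.2565, 0.0823]
tcp_rot: [0.852, 1.571, 0.971]
ft_force: [-0.2, -0.7, 3.2]
opening: -0.0001
```

>>> send_rows --moves '[{"delta_pos": [1,0,0],"spin": 0,"jaw": 0},{"delta_pos": [0,0,0],"spin": 0,"jaw": 0},{"delta_pos": [0,0,0],"spin": 0,"jaw": 0}]'

```text
t: 3.88
tcp_pos: [0.456, 0.2565, 0.0814]
tcp_rot: [0.934, 1.571, 1.052]
ft_force: [-1.1, -0.7, 4.2]
opening: 0.0003
```

>>> send_rows --moves '[{"delta_pos": [0.8,0,0],"spin": 0,"jaw": 0},{"delta_pos": [0,0,0],"spin": 0,"jaw": 0},{"delta_pos": [0,0,0],"spin": 0,"jaw": 0},{"delta_pos": [0,0,0],"spin": 0,"jaw": 0}]'

```text
t: 4.22
tcp_pos: [0.456, 0.2565, 0.0806]
tcp_rot: [0.907, 1.571, 1.025]
ft_force: [-2.2, -0.3, 5.0]
opening: -0.0003
```

>>> send_rows --moves '[{"delta_pos": [-20,0,0],"spin": 0,"jaw": 0},{"delta_pos": [0,0.5,23],"spin": 0,"jaw": 0},{"delta_pos": [0,0.5,24],"spin": 0,"jaw": 0},{"delta_pos": [0,0,23],"spin": 0,"jaw": 0},{"delta_pos": [6,0,0],"spin": 0,"jaw": 0},{"delta_pos": [5,0,0],"spin": 0,"jaw": 0},{"delta_pos": [0,0,0],"spin": 0,"jaw": 0},{"delta_pos": [0,0,0],"spin": 0,"jaw": 0}]'

```text
t: 4.88
tcp_pos: [0.5241, 0.2656, 0.0887]
tcp_rot: [-2.866, 1.569, -2.747]
ft_force: [-0.2, 0.3, 0.9]
opening: -0.0001
```

>>> send_rows --moves '[{"delta_pos": [1,0,0],"spin": 0,"jaw": 0},{"delta_pos": [0,0,0],"spin": 0,"jaw": 0}]'

```text
t: 5.05
tcp_pos: [0.5249, 0.2659, 0.0886]
tcp_rot: [1.788, 1.57, 1.907]
ft_force: [0.1, -0.5, -0.1]
opening: -0.0
```

>>> send_rows --moves '[{"delta_pos": [1,0,0],"spin": 0,"jaw": 0},{"delta_pos": [0,0,0],"spin": 0,"jaw": 0}]'

```text
t: 5.22
tcp_pos: [0.5252, 0.2658, 0.0876]
tcp_rot: [1.087, 1.571, 1.206]
ft_force: [-0.3, -0.2, -0.2]
opening: 0.0
```

>>> send_rows --moves '[{"delta_pos": [1,0,0],"spin": 0,"jaw": 0},{"delta_pos": [0,0,0],"spin": 0,"jaw": 0}]'

```text
t: 5.38
tcp_pos: [0.5253, 0.2658, 0.0865]
tcp_rot: [1.554, 1.571, 1.673]
ft_force: [-0.3, -0.4, -0.1]
opening: 0.0002
```

>>> send_rows --moves '[{"delta_pos": [1,0,0],"spin": 0,"jaw": 0},{"delta_pos": [0,0,0],"spin": 0,"jaw": 0}]'

```text
t: 5.55
tcp_pos: [0.5253, 0.2657, 0.0853]
tcp_rot: [3.062, 1.571, -3.103]
ft_force: [-0.6, -0.7, -0.6]
opening: -0.0
```

>>> send_rows --moves '[{"delta_pos": [1,0,0],"spin": 0,"jaw": 0},{"delta_pos": [0,0,0],"spin": 0,"jaw": 0}]'

```text
t: 5.72
tcp_pos: [0.5254, 0.2658, 0.0845]
tcp_rot: [0.991, 1.571, 1.109]
ft_force: [-0.3, -1.2, 2.2]
opening: -0.0
```

>>> send_rows --moves '[{"delta_pos": [1,0,0],"spin": 0,"jaw": 0},{"delta_pos": [0,0,0],"spin": 0,"jaw": 0}]'

```text
t: 5.88
tcp_pos: [0.5254, 0.2658, 0.0836]
tcp_rot: [0.976, 1.571, 1.095]
ft_force: [-1.0, -1.2, 3.2]
opening: 0.0002
```

>>> send_rows --moves '[{"delta_pos": [1,0,0],"spin": 0,"jaw": 0},{"delta_pos": [0,0,0],"spin": 0,"jaw": 0}]'

```text
t: 6.05
tcp_pos: [0.5254, 0.2658, 0.0827]
tcp_rot: [0.96, 1.57, 1.079]
ft_force: [-2.6, -1.0, 7.2]
opening: 0.0003
```

>>> send_rows --moves '[{"delta_pos": [2,0,0],"spin": 0,"jaw": 0},{"delta_pos": [0,0,0],"spin": 0,"jaw": 0},{"delta_pos": [0,0,0],"spin": 0,"jaw": 0}]'

```text
t: 6.3
tcp_pos: [0.5255, 0.2659, 0.0812]
tcp_rot: [0.96, 1.57, 1.078]
ft_force: [-3.2, -2.1, 9.7]
opening: 0.0003
```

>>> send_rows --moves '[{"delta_pos": [1,0,0],"spin": 0,"jaw": 0},{"delta_pos": [0,0,0],"spin": 0,"jaw": 0},{"delta_pos": [0,0,0],"spin": 0,"jaw": 0},{"delta_pos": [0,0,0],"spin": 0,"jaw": 0}]'

```text
t: 6.63
tcp_pos: [0.5255, 0.2658, 0.0804]
tcp_rot: [0.974, 1.57, 1.093]
ft_force: [-4.8, -1.7, 12.9]
opening: -0.0002
```

>>> send_rows --moves '[{"delta_pos": [-20,0,0],"spin": 0,"jaw": 0},{"delta_pos": [0,0,23],"spin": 0,"jaw": 0},{"delta_pos": [0,0,24],"spin": 0,"jaw": 0},{"delta_pos": [0,0,23],"spin": 0,"jaw": 0},{"delta_pos": [6,0,0],"spin": 0,"jaw": 0},{"delta_pos": [5,0,0],"spin": 0,"jaw": 0},{"delta_pos": [0,0,0],"spin": 0,"jaw": 0},{"delta_pos": [0,0,0],"spin": 0,"jaw": 0}]'

```text
t: 7.3
tcp_pos: [0.594, 0.2741, 0.088]
tcp_rot: [-3.014, 1.57, -2.895]
ft_force: [0.2, -0.3, -0.3]
opening: 0.0001
```

>>> send_rows --moves '[{"delta_pos": [2,0,0],"spin": 0,"jaw": 0},{"delta_pos": [0,0,0],"spin": 0,"jaw": 0}]'

```text
t: 7.47
tcp_pos: [0.5942, 0.2743, 0.0865]
tcp_rot: [2.414, 1.57, 2.533]
ft_force: [-1.6, -0.9, 2.5]
opening: 0.0002
```

>>> send_rows --moves '[{"delta_pos": [1,0,0],"spin": 0,"jaw": 0},{"delta_pos": [0,0,0],"spin": 0,"jaw": 0}]'

```text
t: 7.63
tcp_pos: [0.5944, 0.2742, 0.0856]
tcp_rot: [2.634, 1.57, 2.753]
ft_force: [-1.6, 0.0, 3.3]
opening: 0.0
```

>>> send_rows --moves '[{"delta_pos": [1,0,0],"spin": 0,"jaw": 0},{"delta_pos": [0,0,0],"spin": 0,"jaw": 0}]'

```text
t: 7.8
tcp_pos: [0.5946, 0.2743, 0.0846]
tcp_rot: [2.233, 1.57, 2.352]
ft_force: [-2.9, -0.6, 4.4]
opening: -0.0001
```

>>> send_rows --moves '[{"delta_pos": [1,0,0],"spin": 0,"jaw": 0},{"delta_pos": [0,0,0],"spin": 0,"jaw": 0}]'

```text
t: 7.97
tcp_pos: [0.5947, 0.2743, 0.0835]
tcp_rot: [1.749, 1.57, 1.868]
ft_force: [-2.6, -1.1, 4.3]
opening: -0.0004
```

>>> send_rows --moves '[{"delta_pos": [-30,0,0],"spin": 0,"jaw": 0.75},{"delta_pos": [0,0,0],"spin": 0,"jaw": 0.75},{"delta_pos": [0,0,0],"spin": 0,"jaw": 0.75},{"delta_pos": [0,0,0],"spin": 0,"jaw": 0.75}]'

```text
t: 8.3
tcp_pos: [0.5949, 0.2739, 0.1132]
tcp_rot: [-0.53, 1.571, -0.411]
ft_force: [0.4, 0.0, -0.1]
opening: 0.0484
```

```bash
python3 - <<'E'
from h import *
go(.5951,.2737,.058); c=cal('wrist');save('wrist','wr3');
print(proj(c,(.5951,.2729,.061),True))
E
```

```text
t 8.3 tcp [0.5949 0.2739 0.1132] alpha 96.79 tilt [ 2.e-04 -1.e-04 -1.e+00] F [ 0.44  0.03 -0.13] op 0.0484 q [-0.67  0.51  0.22  1.55 -0.12  1.1   1.27]
tool mm [55.2 -0.2  0.1]
(np.float64(252.56386212378933), np.float64(222.2828798113734))
```

View pics/wr3.png

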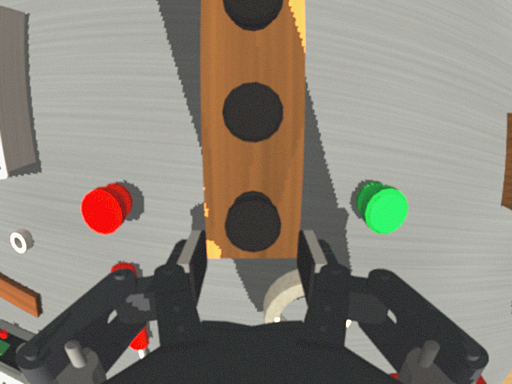

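The far head sits at (253,222), centred between the pads at about 203 and 303. The red (107,208) and green (385,210) look-alikes are clear of the fingers. I'll grasp the far, perished buffer.

>>> send_rows --moves '[{"delta_pos": [18,0,0],"spin": 0,"jaw": 0.75},{"delta_pos": [18,0,0],"spin": 0,"jaw": 0.75},{"delta_pos": [14,0,0],"spin": 0,"jaw": 0.75},{"delta_pos": [5,0,0],"spin": 0,"jaw": 0.75},{"delta_pos": [0,0,0],"spin": 0,"jaw": 0.2},{"delta_pos": [0,0,0],"spin": 0,"jaw": 0.2},{"delta_pos": [0,0,0],"spin": 0,"jaw": 0.2},{"delta_pos": [0,0,0],"spin": 0,"jaw": 0.2},{"delta_pos": [0,0,0],"spin": 0,"jaw": 0.2}]' --grip_force 40

```text
t: 9.1
tcp_pos: [0.5954, 0.2742, 0.0594]
tcp_rot: [0.404, 1.569, 0.522]
ft_force: [0.8, 1.1, 0.6]
opening: 0.0341
```

>>> send_rows --moves '[{"delta_pos": [-8,0,0],"spin": 0,"jaw": 0.2},{"delta_pos": [-14,0,0],"spin": 0,"jaw": 0.2},{"delta_pos": [-30,0,0],"spin": 0,"jaw": 0.2},{"delta_pos": [-30,0,0],"spin": 0,"jaw": 0.2},{"delta_pos": [0,0,0],"spin": 0,"jaw": 0.2}]'

```text
t: 9.52
tcp_pos: [0.598, 0.2752, 0.1488]
tcp_rot: [0.399, 1.56, 0.517]
ft_force: [1.5, 0.0, 0.6]
opening: 0.0345
```

```bash
python3 - <<'E'
from h import *
go(.527,-.019); c=cal('wrist');save('wrist','wr4');
E
```

```text
t 9.52 tcp [0.598  0.2752 0.1488] alpha 96.78 tilt [ 0.0092  0.0052 -0.9999] F [1.48 0.02 0.56] op 0.0345 q [-0.67  0.47  0.23  1.52 -0.11  1.16  1.27]
tool mm [  -2.2 -283.8 -105.2]
```

View pics/wr4.png

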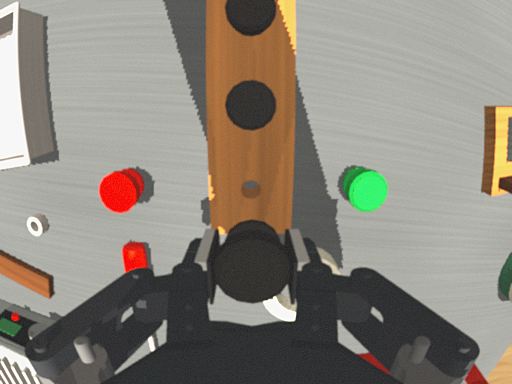

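>>> send_rows --moves '[{"delta_pos": [0,-28,-8],"spin": 0,"jaw": 0.2},{"delta_pos": [0,-28,-8],"spin": 0,"jaw": 0.2},{"delta_pos": [0,-28,-8],"spin": 0,"jaw": 0.2},{"delta_pos": [0,-28,-8],"spin": 0,"jaw": 0.2},{"delta_pos": [0,-28,-8],"spin": 0,"jaw": 0.2},{"delta_pos": [0,-28,-8],"spin": 0,"jaw": 0.2},{"delta_pos": [0,-28,-8],"spin": 0,"jaw": 0.2},{"delta_pos": [0,-28,-8],"spin": 0,"jaw": 0.2},{"delta_pos": [0,-28,-8],"spin": 0,"jaw": 0.2},{"delta_pos": [0,-28,-4],"spin": 0,"jaw": 0.2},{"delta_pos": [0,0,0],"spin": 0,"jaw": 0.2},{"delta_pos": [0,0,0],"spin": 0,"jaw": 0.2}]'

```text
t: 10.57
tcp_pos: [0.5523, -0.0148, 0.1409]
tcp_rot: [-0.472, 1.571, -0.357]
ft_force: [-0.8, 0.4, -0.7]
opening: 0.0345
```

```bash
python3 - <<'E'
from h import *
go(.555,-.012,.072); save('wrist','wr5'); save('top','tp5')
a=cv2.imread('pics/wr5.png');b=cv2.imread('pics/tp5.png')[140:240,200:330]
cv2.imwrite('pics/c6.png',np.hstack([cv2.resize(a,(400,300)),cv2.resize(b,(390,300))]))
E
```

```text
t 10.57 tcp [ 0.5523 -0.0148  0.1409] alpha 96.6 tilt [ 2.e-04 -1.e-04 -1.e+00] F [-0.81  0.44 -0.66] op 0.0345 q [-0.36  0.27  0.35  1.81 -0.11  1.07  1.72]
tool mm [68.9  2.5  3. ]
```

View pics/c6.png

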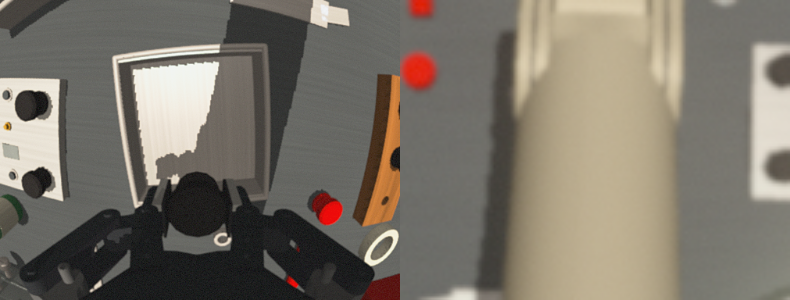

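```bash
python3 - <<'E'
from h import *
c=cal('wrist')
P=[ray(c,u*1.28,v*1.28,.045,True) for u,v in [(112,56),(268,45),(270,199),(136,206)]]
print(np.round(P,3),np.mean(P,0).round(3))
im=cv2.imread('pics/wr5.png'); im=cv2.resize(im,(800,600))
for X in [(.555,-.012,.003),(.53,-.015,.003),(.505,-.025,.003)]:
    u,v=proj(c,X,True); cv2.circle(im,(int(u*800/512),int(v*600/384)),5,(0,0,255),-1)
cv2.imwrite('pics/c7.png',im)
E
```

```text
[[ 0.464 -0.104  0.045]
 [ 0.437  0.04   0.045]
 [ 0.593  0.072  0.045]
 [ 0.618 -0.072  0.045]] [ 0.528 -0.016  0.045]
```

View pics/c7.png

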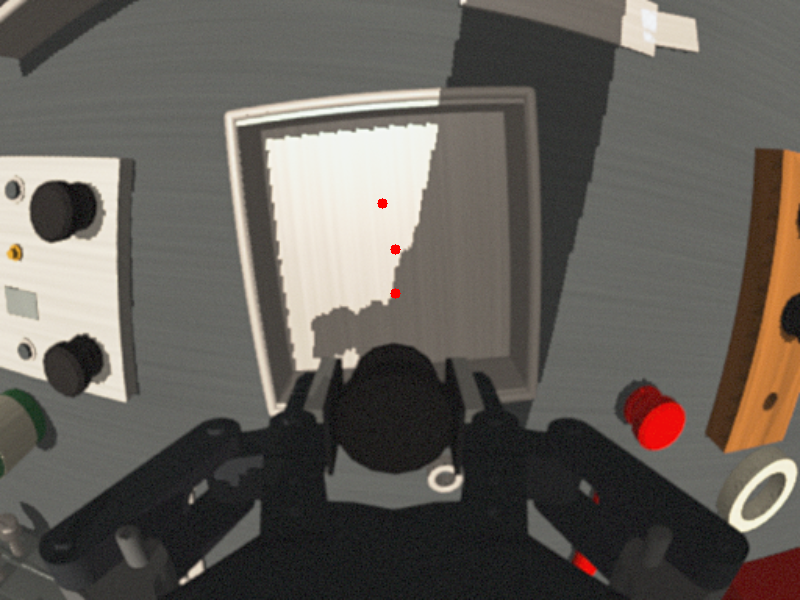

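Only one small grey pan fits, and its centre is at about (0.528, -0.017). I'll lower and release there.

>>> send_rows --moves '[{"delta_pos": [20,2,3],"spin": 0,"jaw": 0.2},{"delta_pos": [25,0,0],"spin": 0,"jaw": 0.2},{"delta_pos": [15,0,0],"spin": 0,"jaw": 0.2},{"delta_pos": [9,0,0],"spin": 0,"jaw": 0.2},{"delta_pos": [0,0,0],"spin": 0,"jaw": 0.2},{"delta_pos": [0,0,0],"spin": 0,"jaw": 0.65},{"delta_pos": [0,0,0],"spin": 0,"jaw": 0.65},{"delta_pos": [0,0,0],"spin": 0,"jaw": 0.65},{"delta_pos": [-35,0,0],"spin": 0,"jaw": 0.65},{"delta_pos": [-40,0,0],"spin": 0,"jaw": 0.65},{"delta_pos": [0,0,0],"spin": 0,"jaw": 0.65},{"delta_pos": [0,0,0],"spin": 0,"jaw": 0.65}]'

```text
t: 11.67
tcp_pos: [0.5572, -0.0106, 0.1498]
tcp_rot: [0.081, 1.564, 0.2]
ft_force: [-0.5, 0.2, -0.4]
opening: 0.0554
```

```bash
python3 - <<'E'
from h import *
go(.4562,.2565); save('wrist','wr6')
E
```

```text
t 11.67 tcp [ 0.5572 -0.0106  0.1498] alpha 96.79 tilt [ 0.0063  0.0013 -1.    ] F [-0.46  0.18 -0.44] op 0.0554 q [-0.36  0.27  0.35  1.8  -0.1   1.09  1.71]
tool mm [ -0.3 277.1 -68.7]
```

View pics/wr6.png

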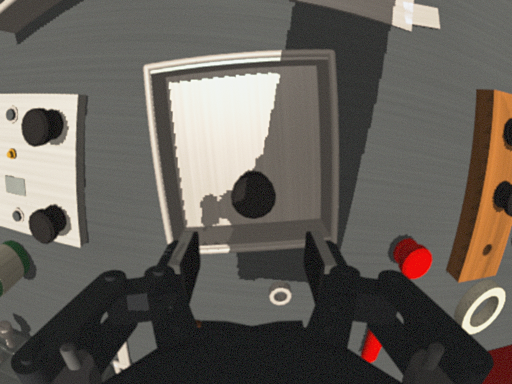

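The perished buffer is in the pan at (253,193). Next is the near one.

>>> send_rows --moves '[{"delta_pos": [0,28,-7],"spin": 0,"jaw": 0.7},{"delta_pos": [0,28,-7],"spin": 0,"jaw": 0.7},{"delta_pos": [0,28,-7],"spin": 0,"jaw": 0.7},{"delta_pos": [0,28,-7],"spin": 0,"jaw": 0.7},{"delta_pos": [0,28,-7],"spin": 0,"jaw": 0.7},{"delta_pos": [0,28,-7],"spin": 0,"jaw": 0.7},{"delta_pos": [0,28,-7],"spin": 0,"jaw": 0.7},{"delta_pos": [0,28,-7],"spin": 0,"jaw": 0.7},{"delta_pos": [0,28,-7],"spin": 0,"jaw": 0.7},{"delta_pos": [0,25,-6],"spin": 0,"jaw": 0.7},{"delta_pos": [10,0,0],"spin": 0,"jaw": 0.7},{"delta_pos": [0,0,0],"spin": 0,"jaw": 0.7}]'

```text
t: 12.72
tcp_pos: [0.4523, 0.2569, 0.1343]
tcp_rot: [-2.737, 1.568, -2.615]
ft_force: [0.2, -1.1, -0.9]
opening: 0.06
```

```bash
python3 - <<'E'
from h import *
go(.4562,.2565,.058); save('wrist','wr7')
E
```

```text
t 12.72 tcp [0.4523 0.2569 0.1343] alpha 96.98 tilt [-0.0027 -0.0016 -1.    ] F [ 0.19 -1.14 -0.88] op 0.06 q [-0.74  0.21  0.15  1.89 -0.04  1.05  1.12]
tool mm [76.3 -0.8  4.1]
```

View pics/wr7.png

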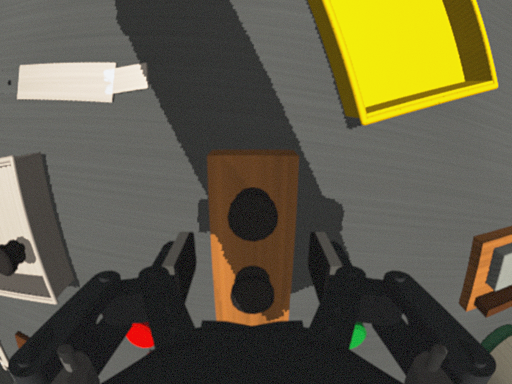

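>>> send_rows --moves '[{"delta_pos": [20,-0.5,3],"spin": 0,"jaw": 0.7},{"delta_pos": [25,0,0],"spin": 0,"jaw": 0.7},{"delta_pos": [20,0,0],"spin": 0,"jaw": 0.7},{"delta_pos": [9,0,0],"spin": 0,"jaw": 0.7},{"delta_pos": [0,0,0],"spin": 0,"jaw": 0.2},{"delta_pos": [0,0,0],"spin": 0,"jaw": 0.2},{"delta_pos": [0,0,0],"spin": 0,"jaw": 0.2},{"delta_pos": [0,0,0],"spin": 0,"jaw": 0.2},{"delta_pos": [0,0,0],"spin": 0,"jaw": 0.2}]'

```text
t: 13.52
tcp_pos: [0.4577, 0.2562, 0.0636]
tcp_rot: [0.428, 1.569, 0.546]
ft_force: [0.2, -0.5, 1.2]
opening: 0.034
```

>>> send_rows --moves '[{"delta_pos": [-8,0,0],"spin": 0,"jaw": 0.2},{"delta_pos": [-14,0,0],"spin": 0,"jaw": 0.2},{"delta_pos": [-30,0,0],"spin": 0,"jaw": 0.2},{"delta_pos": [-30,0,0],"spin": 0,"jaw": 0.2},{"delta_pos": [0,0,0],"spin": 0,"jaw": 0.2}]'

```text
t: 13.93
tcp_pos: [0.4596, 0.2577, 0.1509]
tcp_rot: [0.526, 1.562, 0.644]
ft_force: [1.2, -0.2, 1.3]
opening: 0.0337
```

```bash
python3 - <<'E'
from h import *
go(.493,-.026,.075)
E
```

```text
t 13.93 tcp [0.4596 0.2577 0.1509] alpha 96.78 tilt [ 0.0071  0.0054 -1.    ] F [ 1.18 -0.18  1.26] op 0.0337 q [-0.74  0.2   0.16  1.87 -0.04  1.07  1.12]
tool mm [  74.7 -286.    -0.9]
```

>>> send_rows --moves '[{"delta_pos": [0,-28,0],"spin": 0,"jaw": 0.2},{"delta_pos": [0,-28,0],"spin": 0,"jaw": 0.2},{"delta_pos": [0,-28,0],"spin": 0,"jaw": 0.2},{"delta_pos": [0,-28,0],"spin": 0,"jaw": 0.2},{"delta_pos": [0,-28,0],"spin": 0,"jaw": 0.2},{"delta_pos": [0,-28,0],"spin": 0,"jaw": 0.2},{"delta_pos": [0,-28,0],"spin": 0,"jaw": 0.2},{"delta_pos": [0,-28,0],"spin": 0,"jaw": 0.2},{"delta_pos": [0,-28,0],"spin": 0,"jaw": 0.2},{"delta_pos": [0,-28,0],"spin": 0,"jaw": 0.2},{"delta_pos": [0,0,0],"spin": 0,"jaw": 0.2},{"delta_pos": [0,0,0],"spin": 0,"jaw": 0.2}]'

```text
t: 14.93
tcp_pos: [0.4903, -0.0234, 0.1451]
tcp_rot: [0.151, 1.57, 0.266]
ft_force: [-0.0, 0.0, -1.7]
opening: 0.0339
```

```bash
python3 - <<'E'
from h import *
go(.493,-.026,.077); save('wrist','wr8')
E
```

```text
t 14.93 tcp [ 0.4903 -0.0234  0.1451] alpha 96.61 tilt [ 9.e-04  2.e-04 -1.e+00] F [-0.02  0.05 -1.74] op 0.0339 q [-0.4   0.13  0.38  1.96 -0.06  1.06  1.69]
tool mm [68.1 -2.9  2.3]
```

View pics/wr8.png

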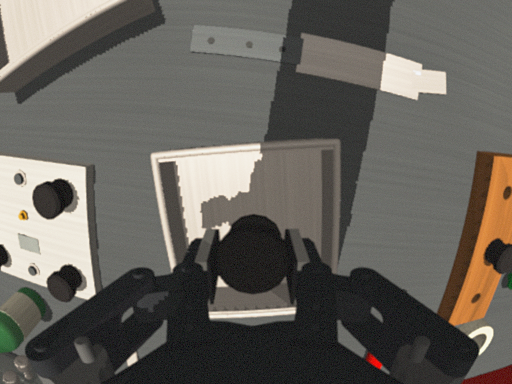

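>>> send_rows --moves '[{"delta_pos": [20,-2,0],"spin": 0,"jaw": 0.2},{"delta_pos": [25,0,0],"spin": 0,"jaw": 0.2},{"delta_pos": [14,0,0],"spin": 0,"jaw": 0.2},{"delta_pos": [8,0,0],"spin": 0,"jaw": 0.2},{"delta_pos": [0,0,0],"spin": 0,"jaw": 0.2},{"delta_pos": [0,0,0],"spin": 0,"jaw": 0.65},{"delta_pos": [0,0,0],"spin": 0,"jaw": 0.65},{"delta_pos": [0,0,0],"spin": 0,"jaw": 0.65},{"delta_pos": [-35,0,0],"spin": 0,"jaw": 0.65},{"delta_pos": [-35,0,0],"spin": 0,"jaw": 0.65},{"delta_pos": [0,0,0],"spin": 0,"jaw": 0.65},{"delta_pos": [0,0,0],"spin": 0,"jaw": 0.65}]'

```text
t: 15.98
tcp_pos: [0.492, -0.0238, 0.1502]
tcp_rot: [0.127, 1.565, 0.245]
ft_force: [-0.3, 0.3, -0.3]
opening: 0.0553
```

```bash
python3 - <<'E'
from h import *
go(.5256,.2649,.135); save('wrist','wr9')
E
```

```text
t 15.98 tcp [ 0.492  -0.0238  0.1502] alpha 96.8 tilt [ 0.0053  0.0013 -1.    ] F [-0.27  0.3  -0.34] op 0.0553 q [-0.4   0.13  0.39  1.96 -0.06  1.06  1.7 ]
tool mm [ 15.8 282.6  67.4]
```

View pics/wr9.png

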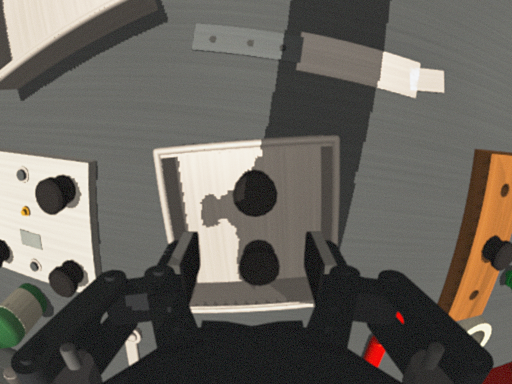

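Both perished buffers are in the pan at (255,192) and (260,262). Now the sound one from the middle hole.

>>> send_rows --moves '[{"delta_pos": [0,28,7],"spin": 0,"jaw": 0.7},{"delta_pos": [0,28,7],"spin": 0,"jaw": 0.7},{"delta_pos": [0,28,7],"spin": 0,"jaw": 0.7},{"delta_pos": [0,28,7],"spin": 0,"jaw": 0.7},{"delta_pos": [0,28,7],"spin": 0,"jaw": 0.7},{"delta_pos": [0,28,7],"spin": 0,"jaw": 0.7},{"delta_pos": [0,28,7],"spin": 0,"jaw": 0.7},{"delta_pos": [0,28,7],"spin": 0,"jaw": 0.7},{"delta_pos": [0,28,7],"spin": 0,"jaw": 0.7},{"delta_pos": [0,28,4],"spin": 0,"jaw": 0.7},{"delta_pos": [0,0,0],"spin": 0,"jaw": 0.7},{"delta_pos": [0,0,0],"spin": 0,"jaw": 0.7}]'

```text
t: 17.03
tcp_pos: [0.5227, 0.2636, 0.1462]
tcp_rot: [-2.895, 1.569, -2.773]
ft_force: [0.9, -0.4, -0.1]
opening: 0.06
```

```bash
python3 - <<'E'
from h import *
go(.5256,.2649,.058); save('wrist','wr10')
E
```

```text
t 17.03 tcp [0.5227 0.2636 0.1462] alpha 96.98 tilt [-1.9e-03 -7.0e-04 -1.0e+00] F [ 0.92 -0.43 -0.08] op 0.06 q [-0.71  0.33  0.2   1.71 -0.07  1.11  1.2 ]
tool mm [88.2  1.   3.2]
```

View pics/wr10.png

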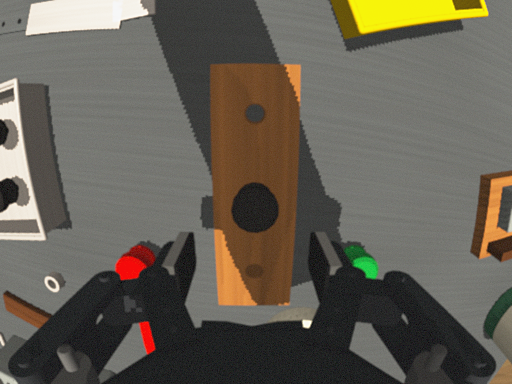

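```bash
cat >> h.py <<'E'
def holec(im,c,u,v,r,z,pct=None):
    g=cv2.cvtColor(im,cv2.COLOR_BGR2GRAY)[v-r:v+r+1,u-r:u+r+1].astype(float)
    yy,xx=np.mgrid[-r:r+1,-r:r+1]; d=np.hypot(xx,yy); bg=np.median(g[d>r*.8]); m=(g<(bg+g[d<3].min())/2)&(d<r)
    n,l,s,ce=cv2.connectedComponentsWithStats(m.astype(np.uint8)); i=1+np.argmax(s[1:,4]); q=ce[i]-r+[u,v]
    print('hole px',q.round(2),'area',s[i],ray(c,q[0],q[1],z,True).round(4))
E
python3 - <<'E'
from h import *
st(); c=cal('wrist'); im=cv2.imread('pics/wr10.png')
holec(im,c,255,113,14,.03); holec(im,c,255,270,12,.03)
cv2.imwrite('pics/c8.png',cv2.resize(im[90:290,200:310],None,fx=3,fy=3))
E
```

```text
t 17.08 tcp [0.5232 0.2618 0.1464] alpha 96.84 tilt [-0.0015 -0.0013 -1.    ] F [ 0.1   0.05 -0.16] op 0.0598 q [-0.71  0.33  0.21  1.71 -0.07  1.11  1.21]
hole px [254.59 113.39] area [  4   5  21  20 319] [0.4592 0.2548 0.03  ]
hole px [254.28 270.62] area [  3   6  19  14 180] [0.5985 0.2715 0.03  ]
```

View pics/c8.png

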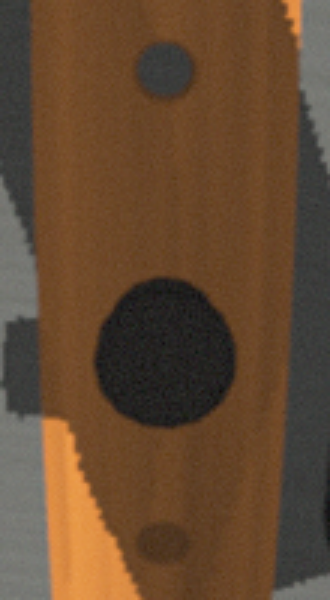

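>>> send_rows --moves '[{"delta_pos": [20,0.5,2],"spin": 0,"jaw": 0.7},{"delta_pos": [25,0,0],"spin": 0,"jaw": 0.7},{"delta_pos": [25,0,0],"spin": 0,"jaw": 0.7},{"delta_pos": [12,0,0],"spin": 0,"jaw": 0.7},{"delta_pos": [4,0,0],"spin": 0,"jaw": 0.7},{"delta_pos": [0,0,0],"spin": 0,"jaw": 0.7},{"delta_pos": [0,0,0],"spin": 0,"jaw": 0.7}]'

```text
t: 17.67
tcp_pos: [0.5264, 0.2625, 0.0626]
tcp_rot: [0.374, 1.57, 0.492]
ft_force: [-0.6, 0.3, 0.6]
opening: 0.0598
```

```bash
python3 - <<'E'
from h import *
go(.5256,.2655,.058); im=save('wrist','wr11')
cv2.imwrite('pics/c9.png',cv2.resize(im[150:384,130:380,::-1],None,fx=3,fy=2.5))
E
```

```text
t 17.67 tcp [0.5264 0.2625 0.0626] alpha 96.75 tilt [ 1.e-03  6.e-04 -1.e+00] F [-0.55  0.34  0.63] op 0.0598 q [-0.7   0.43  0.19  1.77 -0.1   0.95  1.22]
tool mm [ 4.6  3.  -0.5]
```

View pics/c9.png

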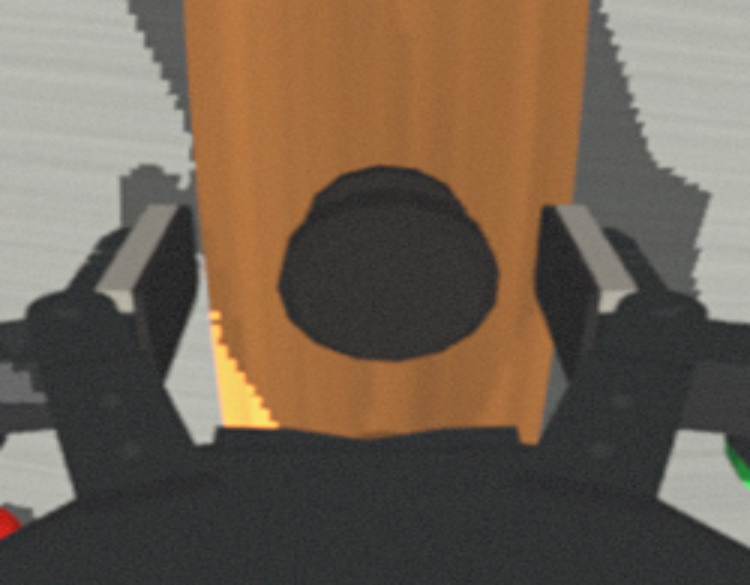

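>>> send_rows --moves '[{"delta_pos": [3,3,-0.5],"spin": 0,"jaw": 0.7},{"delta_pos": [0,0,0],"spin": 0,"jaw": 0.7},{"delta_pos": [0,0,0],"spin": 0,"jaw": 0.7},{"delta_pos": [0,0,0],"spin": 0,"jaw": 0.25},{"delta_pos": [0,0,0],"spin": 0,"jaw": 0.25},{"delta_pos": [0,0,0],"spin": 0,"jaw": 0.25},{"delta_pos": [0,0,0],"spin": 0,"jaw": 0.25},{"delta_pos": [0,0,0],"spin": 0,"jaw": 0.25}]'

```text
t: 18.38
tcp_pos: [0.525, 0.2657, 0.0586]
tcp_rot: [0.708, 1.571, 0.827]
ft_force: [-1.0, 0.1, 1.2]
opening: 0.0343
```

```bash
python3 - <<'E'
from h import *
st()
E
```

```text
t 18.38 tcp [0.525  0.2657 0.0586] alpha 96.79 tilt [ 2.e-04  2.e-04 -1.e+00] F [-1.01  0.07  1.19] op 0.0343 q [-0.7   0.44  0.19  1.77 -0.1   0.94  1.22]
```

>>> send_rows --moves '[{"delta_pos": [-8,0,0],"spin": 0,"jaw": 0.25},{"delta_pos": [-14,0,0],"spin": 0,"jaw": 0.25},{"delta_pos": [-28,0,0],"spin": 0,"jaw": 0.25},{"delta_pos": [-25,0,0],"spin": 0,"jaw": 0.25},{"delta_pos": [-15,0,0],"spin": 0,"jaw": 0.25},{"delta_pos": [0,0,0],"spin": 0,"jaw": 0.25},{"delta_pos": [0,0,0],"spin": 0,"jaw": 0.25},{"delta_pos": [0,0,0],"spin": 0,"jaw": 0.25}]'

```text
t: 19.05
tcp_pos: [0.5243, 0.2655, 0.1477]
tcp_rot: [-2.787, 1.57, -2.668]
ft_force: [0.6, -0.4, -1.3]
opening: 0.0339
```

```bash
python3 - <<'E'
from h import *
c=cal('wrist'); go(.47,-.332,.15); im=save('wrist','wr12');im=cv2.imread('pics/wr12.png'); cv2.imwrite('pics/c10.png',cv2.resize(im,(800,600)))
E
```

```text
t 19.05 tcp [0.5243 0.2655 0.1477] alpha 96.8 tilt [-1.1e-03 -6.0e-04 -1.0e+00] F [ 0.62 -0.39 -1.31] op 0.0339 q [-0.72  0.33  0.21  1.7  -0.07  1.11  1.2 ]
tool mm [  -1.9 -586.8 -124.7]
```

View pics/c10.png

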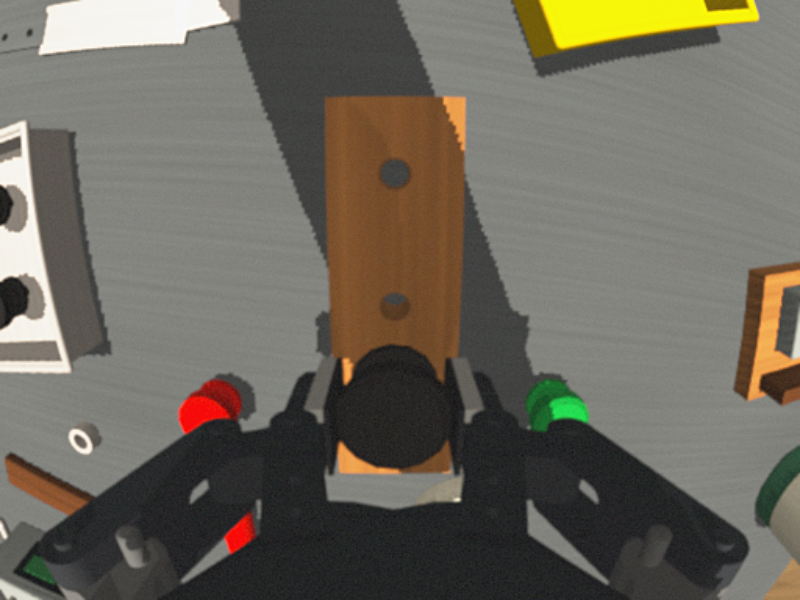

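```bash
python3 - <<'E'
from h import *
s,R=st(); c=cal('wrist'); im=cv2.imread('pics/wr12.png')
holec(im,c,253,195,13,.03); holec(im,c,253,111,15,.03)
print('true hole proj',proj(c,(.525,.2657,.03),True))
cv2.imwrite('pics/c11.png',cv2.resize(im[165:225,215:295],None,fx=8,fy=8))
E
```

```text
t 19.1 tcp [0.5242 0.2653 0.1474] alpha 96.8 tilt [-0.0017 -0.001  -1.    ] F [-0.71  0.36 -0.07] op 0.034 q [-0.72  0.33  0.21  1.71 -0.07  1.11  1.2 ]
hole px [252.41 195.96] area [  3   5  20  18 249] [0.5279 0.2647 0.03  ]
hole px [252.24 110.88] area [  5   6  20  19 313] [0.4584 0.2563 0.03  ]
true hole proj (np.float64(253.98335385264934), np.float64(192.7789134906031))
```

View pics/c11.png

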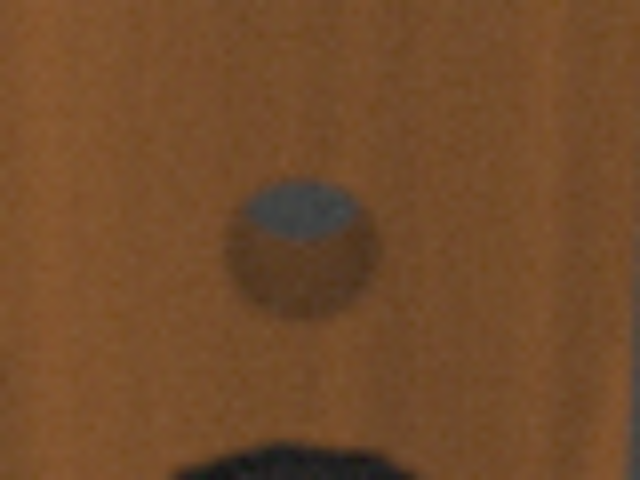

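>>> send_rows --moves '[{"delta_pos": [0,-28,-4],"spin": 0,"jaw": 0.25},{"delta_pos": [0,-28,-4],"spin": 0,"jaw": 0.25},{"delta_pos": [0,-28,-4],"spin": 0,"jaw": 0.25},{"delta_pos": [0,-28,-4],"spin": 0,"jaw": 0.25},{"delta_pos": [0,-28,-4],"spin": 0,"jaw": 0.25},{"delta_pos": [0,-28,-4],"spin": 0,"jaw": 0.25},{"delta_pos": [0,-28,-4],"spin": 0,"jaw": 0.25},{"delta_pos": [0,-28,-4],"spin": 0,"jaw": 0.25},{"delta_pos": [0,-28,-4],"spin": 0,"jaw": 0.25},{"delta_pos": [0,-28,-4],"spin": 0,"jaw": 0.25},{"delta_pos": [0,-28,-4],"spin": 0,"jaw": 0.25},{"delta_pos": [0,-28,-4],"spin": 0,"jaw": 0.25}]'

```text
t: 20.1
tcp_pos: [0.5161, -0.075, 0.1474]
tcp_rot: [3.064, 1.569, -3.101]
ft_force: [-0.3, -0.2, -0.7]
opening: 0.034
```

>>> send_rows --moves '[{"delta_pos": [0,-28,-4],"spin": 0,"jaw": 0.25},{"delta_pos": [0,-28,-4],"spin": 0,"jaw": 0.25},{"delta_pos": [0,-28,-4],"spin": 0,"jaw": 0.25},{"delta_pos": [0,-28,-4],"spin": 0,"jaw": 0.25},{"delta_pos": [0,-28,-4],"spin": 0,"jaw": 0.25},{"delta_pos": [0,-28,-4],"spin": 0,"jaw": 0.25},{"delta_pos": [0,-28,-4],"spin": 0,"jaw": 0.25},{"delta_pos": [0,-28,-4],"spin": 0,"jaw": 0.25},{"delta_pos": [0,-28,-4],"spin": 0,"jaw": 0.25},{"delta_pos": [4,0,0],"spin": 0,"jaw": 0.25},{"delta_pos": [0,0,0],"spin": 0,"jaw": 0.25},{"delta_pos": [0,0,0],"spin": 0,"jaw": 0.25}]'

```text
t: 21.1
tcp_pos: [0.5106, -0.3273, 0.1432]
tcp_rot: [2.491, 1.568, 2.609]
ft_force: [-0.5, 0.4, -1.0]
opening: 0.0339
```

```bash
python3 - <<'E'
from h import *
go(.511,-.333,.134); im=save('wrist','wr13');im=cv2.imread('pics/wr13.png'); cv2.imwrite('pics/c12.png',cv2.resize(im,(800,600)))
E
```

```text
t 21.1 tcp [ 0.5106 -0.3273  0.1432] alpha 96.8 tilt [-0.0022  0.0013 -1.    ] F [-0.52  0.39 -0.99] op 0.0339 q [ 0.07  0.41  0.53  1.67 -0.23  1.12  2.36]
tool mm [ 9.2 -5.7 -0.2]
```

View pics/c12.png

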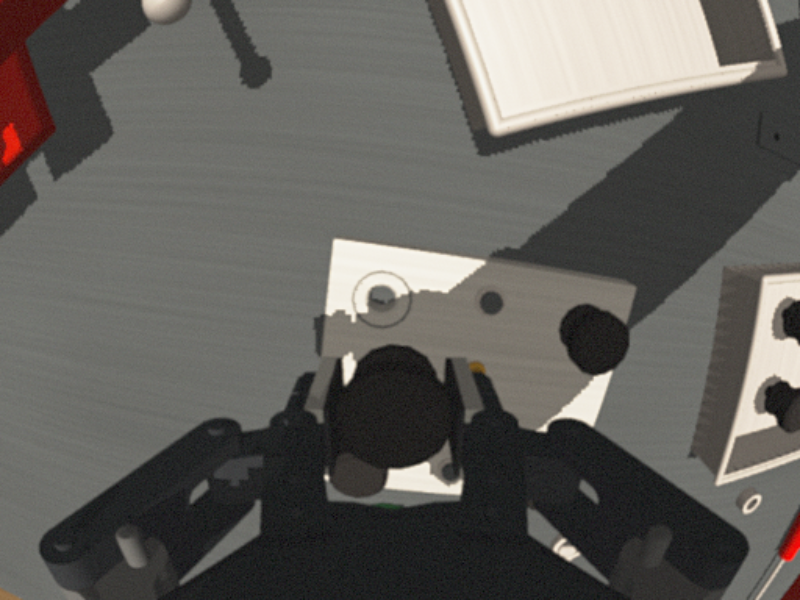

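>>> send_rows --moves '[{"delta_pos": [9,-6.5,-1],"spin": 0,"jaw": 0.25},{"delta_pos": [0,0,0],"spin": 0,"jaw": 0.25},{"delta_pos": [0,0,0],"spin": 0,"jaw": 0.25},{"delta_pos": [0,0,0],"spin": 0,"jaw": 0.25},{"delta_pos": [0,0,0],"spin": 0,"jaw": 0.25}]'

```text
t: 21.57
tcp_pos: [0.511, -0.3344, 0.1356]
tcp_rot: [0.324, 1.571, 0.443]
ft_force: [-0.3, -0.6, -0.4]
opening: 0.0341
```

```bash
python3 - <<'E'
from h import *
s,R=st(); c=cal('wrist'); im=save('wrist','wr14');im=cv2.imread('pics/wr14.png'); s2,R=st()
cv2.imwrite('pics/c13.png',cv2.resize(im[165:235,205:295],None,fx=8,fy=8,interpolation=cv2.INTER_CUBIC))
print(ray(c,252.75,196.1,.016,True), proj(c,s['tcp_pos']*[1,1,0]+[0,0,.016],True))
E
```

```text
t 21.57 tcp [ 0.511  -0.3344  0.1356] alpha 96.82 tilt [ 2.e-04  1.e-04 -1.e+00] F [-0.29 -0.63 -0.38] op 0.0341 q [ 0.09  0.43  0.53  1.67 -0.24  1.11  2.37]
t 21.62 tcp [ 0.511  -0.3345  0.1356] alpha 96.82 tilt [ 3.e-04  1.e-04 -1.e+00] F [ 0.25  0.6  -0.8 ] op 0.0339 q [ 0.09  0.43  0.53  1.67 -0.24  1.11  2.37]
[ 0.5157388  -0.33454152  0.016     ] (np.float64(253.56498446189886), np.float64(190.78283027351756))
```

View pics/c13.png

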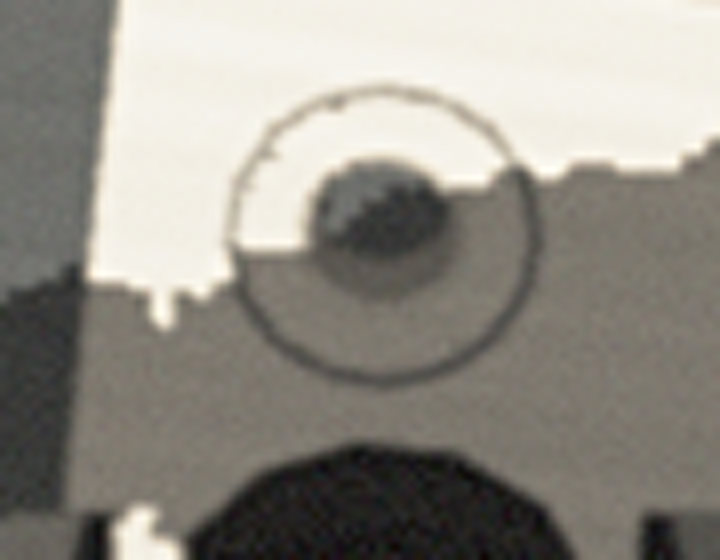

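```bash
python3 - <<'E'
from h import *
s,R=st(); c=cal('wrist')
m=ray(c,252.9,193.6,.016,True); print('meas',m)
# block reference: rebuild camera at block picture: same tool-to-cam
Rt=c['R']@R; ct=R.T@(-c['R'].T@c['t']-s['tcp_pos'])
def camat(p,R): Rc=Rt@R.T; o=p+R@ct; return dict(c,R=Rc,t=-Rc@o)
a=np.radians(96.8); y=np.array([np.cos(a),np.sin(a),0])
for tilt in ([-.0011,-.0006,-1],[-.0017,-.001,-1]):
    x=np.array(tilt);x/=np.linalg.norm(x);yy=y-x*(x@y);yy/=np.linalg.norm(yy);RR=np.c_[x,yy,np.cross(x,yy)]
    p=np.array([.5243,.2655,.1477]); b=ray(camat(p,RR),252.75,196.1,.03,True)
    bias=RR.T@(b-np.array([.525,.2657,.03])); print('bias tool',bias*1000)
    # if rigid grip at tilt: 
tr=m-R@bias; print('true hole',tr); print('tool mm',(1000*R.T@(tr-s['tcp_pos'])).round(2))
E
```

```text
t 21.62 tcp [ 0.511  -0.3345  0.1356] alpha 96.82 tilt [ 3.e-04  1.e-04 -1.e+00] F [ 0.25  0.6  -0.8 ] op 0.0339 q [ 0.09  0.43  0.53  1.67 -0.24  1.11  2.37]
meas [ 0.51358381 -0.33472979  0.016     ]
bias tool [-0.00333784 -0.87662506  3.22008189]
bias tool [-0.00495445 -0.91501815  3.14365601]
true hole [ 0.51035377 -0.33419437  0.01599413]
tool mm [119.65   0.34  -0.64]
```

>>> send_rows --moves '[{"delta_pos": [20,0.3,-0.6],"spin": 0,"jaw": 0.25},{"delta_pos": [25,0,0],"spin": 0,"jaw": 0.25},{"delta_pos": [20,0,0],"spin": 0,"jaw": 0.25},{"delta_pos": [9,0,0],"spin": 0,"jaw": 0.25},{"delta_pos": [2,0,0],"spin": 0,"jaw": 0.25},{"delta_pos": [0,0,0],"spin": 0,"jaw": 0.25},{"delta_pos": [0,0,0],"spin": 0,"jaw": 0.25},{"delta_pos": [0,0,0],"spin": 0,"jaw": 0.25}]'

```text
t: 22.28
tcp_pos: [0.5109, -0.3349, 0.0609]
tcp_rot: [-0.502, 1.569, -0.384]
ft_force: [0.3, -0.1, 0.6]
opening: 0.0339
```

```bash
python3 - <<'E'
from h import *
go(.51035,-.3342,.0446); save('side','sd14'); b=cv2.imread('pics/sd14.png')[110:200,230:330]; cv2.imwrite('pics/c14.png',cv2.resize(b,None,fx=6,fy=6))
E
```

```text
t 22.28 tcp [ 0.5109 -0.3349  0.0609] alpha 96.8 tilt [ 1.9e-03 -8.0e-04 -1.0e+00] F [ 0.32 -0.12  0.55] op 0.0339 q [ 0.12  0.52  0.5   1.72 -0.29  0.97  2.41]
tool mm [16.3  0.8 -0.5]
```

View pics/c14.png

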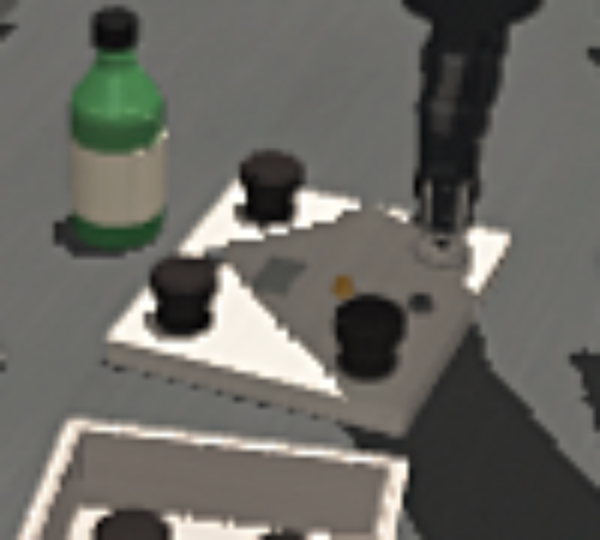

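>>> send_rows --moves '[{"delta_pos": [2,0.6,-0.4],"spin": 0,"jaw": 0.25},{"delta_pos": [0,0,0],"spin": 0,"jaw": 0.25},{"delta_pos": [0,0,0],"spin": 0,"jaw": 0.25}]'

```text
t: 22.58
tcp_pos: [0.5098, -0.3338, 0.0576]
tcp_rot: [0.297, 1.571, 0.416]
ft_force: [0.1, 0.0, -0.2]
opening: 0.0342
```

>>> send_rows --moves '[{"delta_pos": [2,0,0],"spin": 0,"jaw": 0.25},{"delta_pos": [2,0,0],"spin": 0,"jaw": 0.25},{"delta_pos": [0,0,0],"spin": 0,"jaw": 0.25}]'

```text
t: 22.83
tcp_pos: [0.5095, -0.3337, 0.0529]
tcp_rot: [2.455, 1.57, 2.574]
ft_force: [0.1, -1.1, -1.2]
opening: 0.0346
```

>>> send_rows --moves '[{"delta_pos": [1,0,0],"spin": 0,"jaw": 0.25},{"delta_pos": [0,0,0],"spin": 0,"jaw": 0.25},{"delta_pos": [0,0,0],"spin": 0,"jaw": 0.25}]'

```text
t: 23.08
tcp_pos: [0.5097, -0.3339, 0.0524]
tcp_rot: [2.19, 1.571, 2.308]
ft_force: [0.9, 0.0, -0.2]
opening: 0.0347
```

>>> send_rows --moves '[{"delta_pos": [2,-0.2,0.5],"spin": 0,"jaw": 0.25},{"delta_pos": [0,0,0],"spin": 0,"jaw": 0.25}]'

```text
t: 23.25
tcp_pos: [0.5102, -0.334, 0.0502]
tcp_rot: [2.132, 1.571, 2.251]
ft_force: [-0.3, 0.1, 0.6]
opening: 0.0342
```

>>> send_rows --moves '[{"delta_pos": [2,0,0],"spin": 0,"jaw": 0.25},{"delta_pos": [0,0,0],"spin": 0,"jaw": 0.25}]'

```text
t: 23.42
tcp_pos: [0.5101, -0.3339, 0.0481]
tcp_rot: [2.369, 1.57, 2.487]
ft_force: [-0.1, -0.4, -0.4]
opening: 0.034
```

>>> send_rows --moves '[{"delta_pos": [2,0,0],"spin": 0,"jaw": 0.25},{"delta_pos": [0,0,0],"spin": 0,"jaw": 0.25},{"delta_pos": [0,0,0],"spin": 0,"jaw": 0.25}]'

```text
t: 23.67
tcp_pos: [0.5102, -0.334, 0.0463]
tcp_rot: [2.416, 1.571, 2.535]
ft_force: [-0.5, -0.6, -0.8]
opening: 0.0343
```

>>> send_rows --moves '[{"delta_pos": [1.5,0,0],"spin": 0,"jaw": 0.25},{"delta_pos": [0,0,0],"spin": 0,"jaw": 0.25},{"delta_pos": [0,0,0],"spin": 0,"jaw": 0.25}]'

```text
t: 23.92
tcp_pos: [0.5103, -0.3341, 0.045]
tcp_rot: [-0.218, 1.571, -0.1]
ft_force: [-0.2, -0.1, 1.3]
opening: 0.034
```

>>> send_rows --moves '[{"delta_pos": [1.2,0,0],"spin": 0,"jaw": 0.25},{"delta_pos": [0,0,0],"spin": 0,"jaw": 0.25},{"delta_pos": [0,0,0],"spin": 0,"jaw": 0.25}]'

```text
t: 24.17
tcp_pos: [0.5104, -0.3341, 0.044]
tcp_rot: [-0.071, 1.57, 0.047]
ft_force: [0.0, -0.1, 3.1]
opening: 0.0334
```

>>> send_rows --moves '[{"delta_pos": [0,0,0],"spin": 0,"jaw": 0.65},{"delta_pos": [0,0,0],"spin": 0,"jaw": 0.65},{"delta_pos": [0,0,0],"spin": 0,"jaw": 0.65},{"delta_pos": [0,0,0],"spin": 0,"jaw": 0.65},{"delta_pos": [-15,0,0],"spin": 0,"jaw": 0.65},{"delta_pos": [-30,0,0],"spin": 0,"jaw": 0.65},{"delta_pos": [-30,0,0],"spin": 0,"jaw": 0.65},{"delta_pos": [0,0,0],"spin": 0,"jaw": 0},{"delta_pos": [0,0,0],"spin": 0,"jaw": 0},{"delta_pos": [0,0,0],"spin": 0,"jaw": 0},{"delta_pos": [0,0,0],"spin": 0,"jaw": 0},{"delta_pos": [0,0,0],"spin": 0,"jaw": 0}]'

```text
t: 25.17
tcp_pos: [0.5097, -0.3336, 0.1175]
tcp_rot: [2.594, 1.569, 2.712]
ft_force: [-0.4, -0.3, -0.6]
opening: -0.0001
```

```bash
python3 - <<'E'
from h import *
go(.5104,-.3341,.074); save('side','sd15');save('wrist','wr15'); b=cv2.imread('pics/sd15.png')[110:200,230:330]; a=cv2.imread('pics/wr15.png')
cv2.imwrite('pics/c15.png',np.hstack([cv2.resize(b,(400,360)),cv2.resize(a,(400,360))]))
E
```

```text
t 25.17 tcp [ 0.5097 -0.3336  0.1175] alpha 96.8 tilt [-1.9e-03  9.0e-04 -1.0e+00] F [-0.36 -0.35 -0.6 ] op -0.0001 q [ 0.09  0.45  0.53  1.69 -0.25  1.08  2.38]
tool mm [43.5 -0.6  0.8]
```

View pics/c15.png

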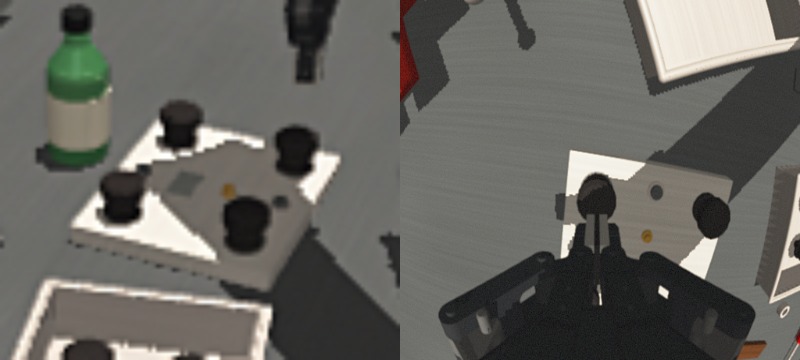

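The buffer stands upright in the hole. Now the press.

>>> send_rows --moves '[{"delta_pos": [20,0,0.5],"spin": 0,"jaw": 0},{"delta_pos": [14,0,0],"spin": 0,"jaw": 0},{"delta_pos": [7,0,0],"spin": 0,"jaw": 0},{"delta_pos": [0,0,0],"spin": 0,"jaw": 0},{"delta_pos": [0,0,0],"spin": 0,"jaw": 0},{"delta_pos": [0,0,0],"spin": 0,"jaw": 0}]'

```text
t: 25.77
tcp_pos: [0.5111, -0.3343, 0.0785]
tcp_rot: [-0.584, 1.57, -0.466]
ft_force: [0.4, 0.2, -0.6]
opening: -0.0004
```

>>> send_rows --moves '[{"delta_pos": [2,0,0],"spin": 0,"jaw": 0},{"delta_pos": [0,0,0],"spin": 0,"jaw": 0},{"delta_pos": [0,0,0],"spin": 0,"jaw": 0}]'

```text
t: 26.02
tcp_pos: [0.5109, -0.334, 0.0761]
tcp_rot: [-0.188, 1.57, -0.07]
ft_force: [-0.1, -0.4, -0.5]
opening: -0.0
```

>>> send_rows --moves '[{"delta_pos": [2,0,0],"spin": 0,"jaw": 0},{"delta_pos": [0,0,0],"spin": 0,"jaw": 0},{"delta_pos": [0,0,0],"spin": 0,"jaw": 0}]'

```text
t: 26.27
tcp_pos: [0.5107, -0.3339, 0.0737]
tcp_rot: [2.0, 1.571, 2.119]
ft_force: [0.1, -0.5, -0.2]
opening: -0.0003
```

>>> send_rows --moves '[{"delta_pos": [1.5,0,0],"spin": 0,"jaw": 0},{"delta_pos": [0,0,0],"spin": 0,"jaw": 0},{"delta_pos": [0,0,0],"spin": 0,"jaw": 0}]'

```text
t: 26.52
tcp_pos: [0.5107, -0.3339, 0.0722]
tcp_rot: [2.218, 1.571, 2.337]
ft_force: [-0.4, -0.8, -0.2]
opening: 0.0004
```

Contact is expected near TCP z = 0.0712, so I'll go on in small steps.

>>> send_rows --moves '[{"delta_pos": [2,0,0],"spin": 0,"jaw": 0},{"delta_pos": [0,0,0],"spin": 0,"jaw": 0},{"delta_pos": [0,0,0],"spin": 0,"jaw": 0}]'

```text
t: 26.77
tcp_pos: [0.5109, -0.3341, 0.0704]
tcp_rot: [-0.485, 1.57, -0.366]
ft_force: [0.7, -0.3, 2.1]
opening: -0.0001
```

>>> send_rows --moves '[{"delta_pos": [1.5,0,0],"spin": 0,"jaw": 0},{"delta_pos": [0,0,0],"spin": 0,"jaw": 0},{"delta_pos": [0,0,0],"spin": 0,"jaw": 0}]'

```text
t: 27.02
tcp_pos: [0.5109, -0.3342, 0.0691]
tcp_rot: [-0.389, 1.57, -0.271]
ft_force: [-0.0, 0.7, 4.6]
opening: -0.0001
```

>>> send_rows --moves '[{"delta_pos": [1,0,0],"spin": 0,"jaw": 0},{"delta_pos": [0,0,0],"spin": 0,"jaw": 0},{"delta_pos": [0,0,0],"spin": 0,"jaw": 0}]'

```text
t: 27.27
tcp_pos: [0.5109, -0.3342, 0.0683]
tcp_rot: [-0.266, 1.57, -0.147]
ft_force: [-1.1, 0.7, 7.6]
opening: 0.0002
```

>>> send_rows --moves '[{"delta_pos": [1.5,0,0],"spin": 0,"jaw": 0},{"delta_pos": [0,0,0],"spin": 0,"jaw": 0},{"delta_pos": [0,0,0],"spin": 0,"jaw": 0}]'

```text
t: 27.52
tcp_pos: [0.511, -0.3342, 0.0671]
tcp_rot: [-0.12, 1.57, -0.002]
ft_force: [-1.4, 1.8, 11.4]
opening: 0.0001
```

>>> send_rows --moves '[{"delta_pos": [1,0,0],"spin": 0,"jaw": 0},{"delta_pos": [0,0,0],"spin": 0,"jaw": 0},{"delta_pos": [0,0,0],"spin": 0,"jaw": 0},{"delta_pos": [0,0,0],"spin": 0,"jaw": 0}]'

```text
t: 27.85
tcp_pos: [0.511, -0.3342, 0.0663]
tcp_rot: [-0.031, 1.57, 0.088]
ft_force: [-3.7, 2.2, 12.4]
opening: 0.0005
```

>>> send_rows --moves '[{"delta_pos": [0.6,0,0],"spin": 0,"jaw": 0},{"delta_pos": [0,0,0],"spin": 0,"jaw": 0},{"delta_pos": [0,0,0],"spin": 0,"jaw": 0},{"delta_pos": [0,0,0],"spin": 0,"jaw": 0}]'

```text
t: 28.18
tcp_pos: [0.511, -0.3342, 0.0659]
tcp_rot: [-0.001, 1.57, 0.117]
ft_force: [-4.4, 2.4, 13.4]
opening: -0.0001
```

>>> send_rows --moves '[{"delta_pos": [-10,0,0],"spin": 0,"jaw": 0},{"delta_pos": [-25,0,0],"spin": 0,"jaw": 0},{"delta_pos": [-35,0,0],"spin": 0,"jaw": 0},{"delta_pos": [-35,0,0],"spin": 0,"jaw": 0},{"delta_pos": [-35,0,0],"spin": 0,"jaw": 0},{"delta_pos": [0,0,-20],"spin": 0,"jaw": 0},{"delta_pos": [0,0,0],"spin": 0,"jaw": 0},{"delta_pos": [0,0,0],"spin": 0,"jaw": 0}]'

```text
t: 28.85
tcp_pos: [0.4903, -0.3366, 0.205]
tcp_rot: [0.369, 1.57, 0.486]
ft_force: [0.1, 1.0, -0.6]
opening: 0.0003
```

```bash
python3 - <<'E'
from h import *
st(); save('side','sd16');save('wrist','wr16'); b=cv2.imread('pics/sd16.png')[110:240,190:330]; a=cv2.imread('pics/wr16.png')
cv2.imwrite('pics/c16.png',np.hstack([cv2.resize(b,(400,372)),cv2.resize(a,(400,372))]))
E
```

```text
t 28.85 tcp [ 0.4903 -0.3366  0.205 ] alpha 96.73 tilt [ 6.e-04  3.e-04 -1.e+00] F [ 0.09  1.01 -0.6 ] op 0.0003 q [ 0.07  0.32  0.56  1.64 -0.18  1.23  2.36]
```

View pics/c16.png

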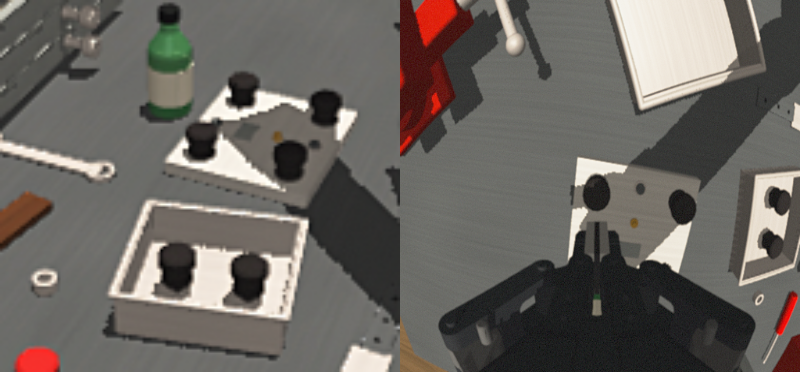

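The side view shows the sound buffer upright in the carrier with its head free. Both perished ones stand at rest in the small grey pan, and the arm is clear.

```bash
python3 -c "
from station import arm
print(arm.hand_in())"
```

```text
the job is handed in; nothing more can be done
None
```

The job is done and handed in at about 29 s of robot time: the sound buffer is in the plate's empty hole and both perished ones are in the scrap pan.

- **Feeling in the block:** I pressed all three about 5 mm. The near one gave about 5 N and the far one about 4.3 N, so both are perished. The middle one gave about 12.9 N, so it is the sound one.
- **Scrap pan:** I dropped the two perished buffers in the small grey pan. In the last picture they stand there at rest, upright rather than lying down.
- **Carrier:** The sound buffer went in with almost no resistance. Pressed again about 5 mm there, it pushed back with 12.4 N, then 13.4 N slightly deeper. It then stood upright with its head free.
- **Disagreement:** The wrist camera's raw positions were about 3 mm off along one axis. I corrected this against the block hole I had just emptied. The corrected hole position agreed with the top camera's to about 1 mm.
- **Last checks:** In the last side and wrist pictures nothing else looks moved and the arm touches nothing. I judged this by eye and did not measure the bystanders' positions. The hand-in gave no verdict.

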